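# Put the drive punch away in its tray

### The arm

A 6-joint arm with a two-finger parallel gripper is mounted at the origin on the work surface. World frame = base frame: x ahead of the robot, y to its left, z up, the work surface at z = 0. Lengths are in m, angles in rad, forces in N, time in s.
With the tool pointing down it reaches from about 0.35 to 0.85 m from the base axis. Payload 8.1 kg.
Tool frame: the origin (TCP) lies between the finger pads; the fingertips stand 14 mm ahead of it and the grasp point (between the pads) lies 5 mm behind it; z points along the fingers, y is the line along which they close (so a half turn about z gives the same grasp; the last joint's range is limited). The gripper opens to 93 mm and grips with 3 to 60 N. Pads are 15 mm wide; open, the fingers measure 128 mm over their backs; the gripper's body (75 mm by 188 mm) begins 65 mm behind the grasp point.
Start: joints at [-1.334, 0.13, 1.488, -0, 1.523, -0.085], TCP at [0.19, -0.569, 0.21] pointing down, gripper open.
Joint ranges: [-2.96, 2.96], [-0.89, 2.26], [0.02, 2.5], [-1.34, 4.48], [0, 2.73], [-2.66, 2.66]. Speed limits (rad/s): [2.39, 2.39, 2.79, 3.14, 3.14, 3.14].

### API

Orientations are given as a rotation vector (axis times angle).
In Python, from plant import robot gives the robot as it stands.
- The arm moves only by the tool arm_command, never from a script. Its argument "targets" is a list of rows, each an object of numbers: "x", "y", "z": the shift along the world's x, y, z in units of 500 mm (1.0 is 500 mm); "rx", "ry", "rz": the turn, a rotation vector about the world's x, y, z in units of 2 rad (1.0 is 2 rad); "claw": the closure in counts, from 0 (fully open) to 255 (shut). In form: [{"x": .., "y": .., "z": .., "rx": .., "ry": .., "rz": .., "claw": ..}, ...]. A call has 1 to 10 rows; each row is the pose to reach, as a shift and turn from the pose commanded when the call began; what a row does not reach only later rows make up. A row lasts 1/12 s, in which the tool goes at most 41.7 mm and 7.16 degrees, less where a joint would pass 70% of its speed; a pose out of reach is approached as far as the arm can. A call with a number of a shift or a turn outside -1 to 1 is refused whole. A call with a gripper value outside its range is refused whole. The fingers move at their own pace and stop on an object; "squeeze" is the grip in N (left out, the last holds). Time passes only in rows, so rows that repeat a pose let the fingers close. It gives the time, the measured TCP pose, the force, the opening and the grip force at its end, in the units of the state.
- robot.read_state(): the state, without advancing time (a new reading comes with each control period).
- robot.read_camera(name): name is "scene" or "top" or "wrist"; returns (picture, depth): 384x512x3 uint8, red, green, blue; 384x512 float32, m along the optical axis (not along the pixel's ray), 0 where there is no reading.
- robot.get_calibration(name): a dict with "intrinsics" (3x3 intrinsics, pixels), "dist" ([k1, k2, p1, p2, k3] as OpenCV has them; the pictures are not rectified), "origin" and "orientation" of the camera in the world. Camera axes: x right, y up, looking along -z (the intrinsics and any distortion apply to the point x, -y, -z); pixel columns grow to the right and rows downward; lengths in m; the calibration is good to about 2 mm. A picture is of the moment at which its call begins: read the wrist's pose just before it. get_calibration takes no time and is no camera call; for the wrist camera it gives the pose at the moment of the call.
- robot.close_job(): hands the job in; it is judged then, once.
The state is a dict: "t": time; "q": joint angles; "dq": joint speeds; "joint_torque": joint torques, N m; "tool_pos": TCP position; "orientation": TCP orientation; "force": force on the tool from outside, world axes, zero at the start; "wrist_torque": the same for the moment, N m; "opening": finger opening in m; "gripper_force": force on a finger pad.
Only numpy, scipy, OpenCV 4.12 (cv2) and the standard library are available. Lean on these libraries where they do the work, as an engineer would, in place of code of your own. Each camera call takes 0.05 s, during which the arm holds its last target. There are 200 camera calls.

### The job

Put the drive punch away: pull the long steel punch with the round striking head up out of the tool stand and take it to the empty bay of the punch tray. Tuck its tip under the retaining lip while its head is still raised, then swing it down and press it fully home in the spring clip. Leave the other tools standing in the stand and everything else on the bench undisturbed.

Things in the scene. Friction and masses are not known exactly. Their poses are not given: they have to be found in the camera images.
- punch: Drive punch, plain steel, 160 mm long, about 0.2 kg: round shank 12 mm across for 146 mm, then a round striking head 22 mm across, 14 mm long. Origin: centre of the tip's end face (its lower end in the stand); z runs to the head. Centre of mass 92 mm from the tip. Stands tip down in one of the stand's holes, the tallest tool there, 115 mm showing, the only one with a steel head.
- punch_head (a point): Centre of the flat end face of the punch's head, 160 mm from the tip along the punch's z.
- stand: Tool stand: beech block fixed to the bench, 116 (x) by 156 (y) by 60 mm high. Six upright holes 15 mm across, 45 mm deep, at x = -30, 30 and y = -50, 0, 50 mm; hole floors at z = 15 mm. Origin: centre of its underside, z up. The punch and four other tools stand in five of the holes, in any order. Stand and tray may change sides, left or right.
- tray: Punch tray, grey plastic, fixed: base plate 188 (x) by 108 (y) by 8 mm, 4 mm rims on the long sides. Origin: centre of its underside, z up. The empty bay runs along x at y = 24 mm; end walls' inner faces at x = -84 mm (lip end, tip goes here) and x = 84 mm (36 mm high). Home: shank axis at z = 30 mm, tip at x = -76 to -84 mm. Between x = -30 and 30 mm fingers can straddle the shank.
- tray_lip (a point): Middle of the retaining lip's front lower edge, at (-68, 24, 40) mm in the tray. The lip runs 16 mm from here to the end wall, top at z = 46 mm, between two cheeks 20 mm apart; below it the pocket is open down to the base plate (z = 8 mm). With the lip the bay is open only 152 mm from above, so the tip must go under it with the head raised.
- tray_rest (a point): Middle of the top of the rest next to the lip, at (-40, 24, 24) mm in the tray; it is 10 mm long along x, carries the shank at z = 24 mm, and its flared cheeks are about 13 mm apart at the bottom and 23 mm at their tops, z = 36 mm.
- tray_clip (a point): Home point of the shank's axis in the spring clip, at (46, 24, 30) mm in the tray. A rest at z = 24 mm lies under it from x = 34 to 58 mm. Two steel jaws (x = 40 to 52 mm) with beads 9 mm apart at z = 35 mm and a flared mouth, tops at z = 45 mm, spread and snap over the shank when its head is pressed with 5 to 9 N; unpressed, it rests on them with its head end at z = 43 mm.
- setter: Plain steel setter lying in the tray's second bay along the tray's x, 10 mm across, 120 mm long, its top 24 mm above the tray's underside. Origin under its middle. To be left alone.
- awl: Awl standing in the stand: pear-shaped brown wooden handle at most 23 mm across, 105 mm long in all (top 120 mm above the stand's underside). Origin at its lower end, z up. To be left standing.
- beveller: Edge beveller standing in the stand: dark wooden mushroom handle at most 24 mm across, 105 mm long in all. Origin at its lower end, z up. To be left standing.
- slicker: Dark grooved wooden edge slicker standing in the stand, 20 mm across, 100 mm long in all. Origin at its lower end, z up. To be left standing.
- stamp: Plain steel stamp standing in the stand: straight bar 11 mm across, 105 mm long, no head. Origin at its lower end, z up. To be left standing.
- glue: White glue bottle with a red nozzle, 60 mm across, 150 mm tall, standing at the back right. Origin under its centre.
- dye: Small amber dye bottle, 40 mm across, 75 mm tall, standing near the robot. Origin under its centre.
- wax: Round black wax tin, 66 mm across, 22 mm tall. Origin under its centre.
- dish: Low steel fastener dish, 90 mm across, 22 mm tall. Origin under its centre.
- hammer: Hammer, 260 mm long, lying on the white pounding board (200 by 320 mm, 25 mm high, at the back). Origin under its middle.

How it is judged:
By the outcome, as a careful person would: the job done as asked, in the order asked, and still so for the second after the job is handed in, with the robot touching nothing.
It also fails if it takes over 58 s, if anything falls off the work surface, if the arm or the gripper's body presses on something with over 40 N, if the wrist force passes 120 N, or if a joint passes its speed limit or range.

## Working session

There is one attempt and no reset: what is moved stays moved. The work goes in short steps, Python scripts to look and compute and a tool call to move; the robot and the scene stay as the last step left them, time stands still between calls to the robot, and variables do not carry over. Pictures are saved under pics/ and viewed, at most 10 in all, crops included, and the job is handed in when it is done.

Besides the shell and the picture viewer there is one more tool, called after ">>>" in YAML: its name, and indented under it one key for each argument. arm_command: Moves the arm, as the interface text tells. Shifts and turns lie within -1 to 1; 1 stands for 500 mm of shift or 2 rad of turn. Its arguments: {"type":"object","properties":{"targets":{"type":"array","items":{"type":"object","properties":{"x":{"type":"number","minimum":-1,"maximum":1},"y":{"type":"number","minimum":-1,"maximum":1},"z":{"type":"number","minimum":-1,"maximum":1},"rx":{"type":"number","minimum":-1,"maximum":1},"ry":{"type":"number","minimum":-1,"maximum":1},"rz":{"type":"number","minimum":-1,"maximum":1},"claw":{"type":"number"}}}},"squeeze":{"type":"number"}},"required":["targets"]}

```bash
mkdir -p pics; ls
cat > h.py <<'E'
import numpy as np,cv2
from plant import robot
def grab(n):
    c=robot.get_calibration(n);p,d=robot.read_camera(n);return p,d,c
def world(c,d,u,v,w=None):
    K=np.array(c["intrinsics"]);D=np.array(c["dist"],float)
    q=cv2.undistortPoints(np.array([[[u,v]]],float),K,D)[0,0]
    r=np.array([q[0],-q[1],-1.]);R=np.array(c["orientation"],float)
    if R.shape!=(3,3):R=cv2.Rodrigues(R)[0]
    o=np.array(c["origin"])
    if w is not None: # intersect plane z=w
        g=R@r;return o+g*(w-o[2])/g[2]
    return o+R@(r*d[int(round(v)),int(round(u))])
E
python3 - <<'E'
from h import *
import pickle
for n in("scene","top"):
    p,d,c=grab(n);pickle.dump((p,d,c),open(n+".pkl","wb"))
    cv2.imwrite(f"pics/{n}0.png",cv2.resize(p[:,:,::-1],(800,600)));print(c)
print(robot.read_state())
E
```

```text
pics
{'intrinsics': array([[489.60483821,   0.        , 263.75261608],
       [  0.        , 489.60483821, 184.3125122 ],
       [  0.        ,   0.        ,   1.        ]]), 'dist': array([0.01464103, 0.        , 0.        , 0.        , 0.        ]), 'origin': array([1.20341277, 0.98434124, 0.93899911]), 'orientation': array([0.36572973, 1.24801488, 2.34820487])}
{'intrinsics': array([[350.86691325,   0.        , 255.32323035],
       [  0.        , 350.86691325, 194.55526186],
       [  0.        ,   0.        ,   1.        ]]), 'dist': array([-0.03084245,  0.        ,  0.        ,  0.        ,  0.        ]), 'origin': array([ 0.41770271, -0.04132461,  1.03841107]), 'orientation': array([ 0.12339321, -0.17017215, -1.54508596])}
{'t': 0.1, 'q': array([-1.33441325e+00,  1.31073933e-01,  1.48914826e+00,  1.72044400e-05,
        1.52300986e+00, -8.53759702e-02]), 'dq': array([-0.00126404, -0.00064282, -0.00127246,  0.00099069,  0.00058726,
       -0.00046695]), 'joint_torque': array([ 9.69125467e-04, -5.61340249e+01, -4.93097556e+01,  7.69661483e-02,
        2.91433081e-02, -6.00625094e-05]), 'tool_pos': array([ 0.18966032, -0.56868663,  0.20881151]), 'orientation': array([-3.09940988e+00, -5.02977160e-01,  1.67246100e-04]), 'force': array([ 0.61902103, -0.9908667 , -0.27107464]), 'wrist_torque': array([ 0.02575648,  0.01188502, -0.0297231 ]), 'gripper_force': 0.0, 'opening': 0.09284811684850591}
```

View pics/scene0.png

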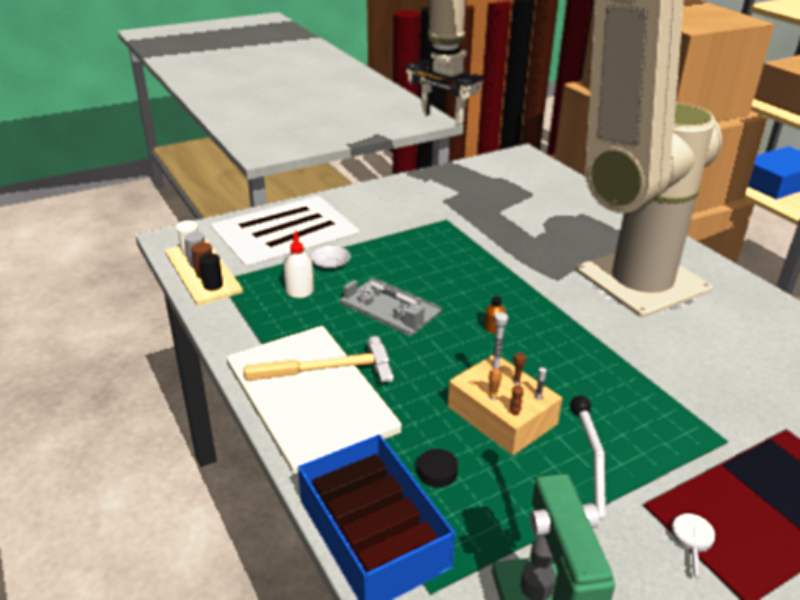

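View pics/top0.png

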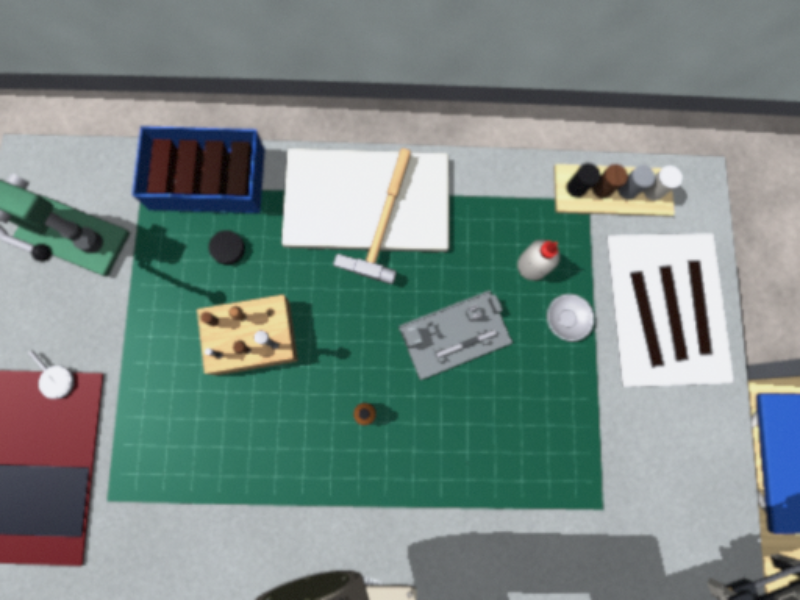

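The scene picture shows the stand at about (505,400) and the tray at (390,305), both on the bench in front of the robot. In the top picture the stand is at (247,335), the punch head is the light disc at (262,339), and the empty hole is at (270,313). The tray is at (456,335), with the setter in the half nearer the robot. I'll enlarge both areas.

Run:
```python
from h import *
import pickle
p,d,c=pickle.load(open("top.pkl","rb"))
f=lambda a,x0,y0,w,h,s:cv2.resize(a[y0:y0+h,x0:x0+w],None,fx=s,fy=s,interpolation=cv2.INTER_CUBIC)
a=f(p,122,184,75,60,5.3);b=f(p,252,182,80,64,5)
H=max(a.shape[0],b.shape[0]);o=np.zeros((H,a.shape[1]+b.shape[1],3),np.uint8)
o[:a.shape[0],:a.shape[1]]=a;o[:b.shape[0],a.shape[1]:]=b
print(a.shape,b.shape)
cv2.imwrite("pics/crop.png",o[:,:,::-1])
# cloud
P=np.array([[u,v,*world(c,d,u,v)] for v in range(170,260) for u in range(110,345)]);np.save("cloud.npy",P)
def rect(m,n):
    r=cv2.minAreaRect(P[m][:,2:4].astype(np.float32));print(n,m.sum(),r,np.median(P[m][:,4]))
y=P[:,3];z=P[:,4]
rect((P[:,0]<200)&(z>.05)&(z<.067),"stand top")
rect((P[:,0]>250)&(P[:,0]<330)&(z>.006)&(z<.02),"tray plate")
m=(P[:,0]<200)&(z>.15);print(P[m].round(4).tolist())
m=(P[:,0]>250)&(P[:,0]<330)&(z>.03);print(P[m].round(3).tolist())
```

```text
(318, 398, 3) (320, 400, 3)
stand top 1989 ((0.5441541075706482, 0.206743061542511), (0.11697141826152802, 0.15858201682567596), 11.146939277648926) 0.06271036475520364
tray plate 2091 ((0.5593760013580322, -0.17475871741771698), (0.26766422390937805, 0.23168213665485382), 0.9515666961669922) 0.010739872872310485
[[113.0, 179.0, 0.4177, -0.0413, 1.0384], [168.0, 184.0, 0.4177, -0.0413, 1.0384], [156.0, 185.0, 0.4177, -0.0413, 1.0384], [130.0, 192.0, 0.4177, -0.0413, 1.0384], [127.0, 194.0, 0.4177, -0.0413, 1.0384], [128.0, 199.0, 0.4177, -0.0413, 1.0384], [136.0, 206.0, 0.4177, -0.0413, 1.0384], [188.0, 208.0, 0.4177, -0.0413, 1.0384], [197.0, 209.0, 0.4177, -0.0413, 1.0384], [151.0, 212.0, 0.4177, -0.0413, 1.0384], [156.0, 212.0, 0.4177, -0.0413, 1.0384], [165.0, 212.0, 0.5321, 0.1553, 0.1798], [166.0, 212.0, 0.5327, 0.1538, 0.1757], [167.0, 212.0, 0.5325, 0.1509, 0.1776], [168.0, 212.0, 0.5324, 0.1482, 0.1787], [169.0, 212.0, 0.5327, 0.1462, 0.1765], [164.0, 213.0, 0.5297, 0.1579, 0.1786], [165.0, 213.0, 0.5297, 0.1553, 0.1791], [166.0, 213.0, 0.5297, 0.1528, 0.1796], [167.0, 213.0
[... 11365 characters left out ...]
31, -0.087, 0.039], [262.0, 221.0, 0.53, -0.09, 0.048], [263.0, 221.0, 0.532, -0.093, 0.034], [295.0, 221.0, 0.534, -0.186, 0.031], [310.0, 223.0, 0.418, -0.041, 1.038], [287.0, 224.0, 0.525, -0.163, 0.03], [290.0, 226.0, 0.418, -0.041, 1.038], [259.0, 227.0, 0.418, -0.041, 1.038], [296.0, 232.0, 0.418, -0.041, 1.038], [269.0, 234.0, 0.418, -0.041, 1.038], [291.0, 235.0, 0.418, -0.041, 1.038], [324.0, 236.0, 0.418, -0.041, 1.038], [312.0, 238.0, 0.418, -0.041, 1.038], [280.0, 241.0, 0.418, -0.041, 1.038], [273.0, 244.0, 0.418, -0.041, 1.038], [310.0, 245.0, 0.418, -0.041, 1.038], [262.0, 254.0, 0.418, -0.041, 1.038], [291.0, 254.0, 0.418, -0.041, 1.038], [294.0, 259.0, 0.418, -0.041, 1.038]]
```

View pics/crop.png

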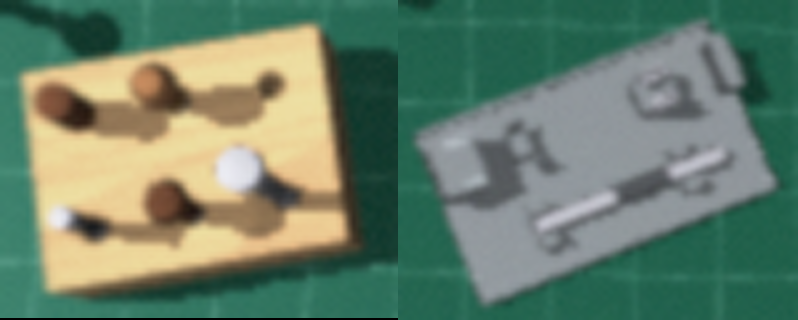

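The enlarged crop shows the punch head at (240,170), standing at stand hole (-30,-50). The hole at (30,-50), crop (270,85), is empty. The lip end of the tray is at crop (470,160), the clip at (660,95) and the end wall at (725,65). So tray +x runs up and to the right. Next I'll fit both poses and plan the grasp.

```bash
cat >> h.py <<'E'
from scipy.spatial.transform import Rotation as Ro
Z=np.array([0,0,1.])
def tool(c,a): # closing dir c (horizontal), tilt a deg: tool z=-sin a t-cos a Z, t=Z x c
    c=np.array([*c,0.]);t=np.cross(Z,c);a=np.radians(a)
    return np.c_[np.cos(a)*t-np.sin(a)*Z,c,-np.sin(a)*t-np.cos(a)*Z]
def units(p,R,s=None):
    s=s or robot.read_state();R0=Ro.from_rotvec(s["orientation"])
    return (np.r_[(p-s["tool_pos"])/.5,(Ro.from_matrix(R)*R0.inv()).as_rotvec()/2]).round(4)
E
python3 - <<'E'
from h import *
import pickle
p,d,c=pickle.load(open("top.pkl","rb"))
h=cv2.cvtColor(p,cv2.COLOR_RGB2HSV)
m=(h[:,:,1]<60).astype(np.uint8);k=np.zeros_like(m);k[180:250,245:335]=m[180:250,245:335]
n,l,s,_=cv2.connectedComponentsWithStats(cv2.morphologyEx(k,cv2.MORPH_CLOSE,np.ones((3,3),np.uint8)))
i=1+np.argmax(s[1:,4]);vs,us=np.nonzero(l==i)
W=np.array([world(c,d,u,v,.008)[:2] for u,v in zip(us,vs)]).astype(np.float32)
print(s[i],cv2.minAreaRect(W))
for z in (.008,):
  for u,v in((255.4,209),(269.4,243),(327.8,219.4),(314,186)):print("corner",world(c,d,u,v,z).round(4))
P=np.load("cloud.npy");P=P[P[:,4]<.5]
for n,mm in(("lip",(P[:,4]>.042)&(P[:,0]>255)&(P[:,0]<272)&(P[:,1]>206)),("wall",(P[:,4]>.032)&(P[:,0]>312)&(P[:,0]<325)&(P[:,1]<202)),("head",(P[:,4]>.17)&(P[:,0]<200))):
  print(n,cv2.minAreaRect(P[mm][:,2:4].astype(np.float32)),P[mm][:,2:].mean(0))
E
```

```text
[ 256  186   72   57 2374] ((0.5597391724586487, -0.18176871538162231), (0.11023902893066406, 0.19814267754554749), 22.80421257019043)
corner [ 0.5699 -0.0715  0.008 ]
corner [ 0.4706 -0.1141  0.008 ]
corner [ 0.5434 -0.2874  0.008 ]
corner [ 0.6441 -0.2474  0.008 ]
lip ((0.548539400100708, -0.09397769719362259), (0.03137202560901642, 0.02604040689766407), 24.48089599609375) [ 0.54847908 -0.09363082  0.04874558]
wall ((0.6141758561134338, -0.2504913806915283), (0.031388431787490845, 0.010462317615747452), 20.830142974853516) [ 0.61419854 -0.25043044  0.03830503]
head ((0.5239114761352539, 0.15075898170471191), (0.01758739724755287, 0.019781040027737617), 0.45761600136756897) [0.52371081 0.15026088 0.17742745]
```

Run:
```python
from h import *
c=np.array([np.cos(.194),np.sin(.194)]);R=tool(c,45)
G=np.array([.524,.151,.105]);T=G+.005*R[:,2]
pre=T-.13*R[:,2]
print(T,pre)
print(units(np.array([.5,-.2,.35]),R)); print(units(pre,R));print(R.round(3), (T-pre)/.5)
```

```text
[0.5246816  0.14753079 0.10146447] [0.50696002 0.23773027 0.19338835]
[ 0.6207  0.7374  0.2824 -0.3697  0.2144  0.6817]
[ 0.6346  1.6128 -0.0308 -0.3697  0.2144  0.6817]
[[-0.136  0.981  0.136]
 [ 0.694  0.193 -0.694]
 [-0.707  0.    -0.707]] [ 0.03544316 -0.18039895 -0.18384776]
```

>>> arm_command:
  targets:
    - {"x":0.1,"y":0.1,"z":0.2,"claw":131}
    - {"x":0.2,"y":0.2,"z":0.3,"rx":-0.03,"ry":0.02,"rz":0.06}
    - {"x":0.62,"y":0.74,"z":0.3,"rx":-0.37,"ry":0.2144,"rz":0.6817}
    - {"x":0.62,"y":0.74,"z":0.3,"rx":-0.37,"ry":0.2144,"rz":0.6817}
    - {"x":0.62,"y":0.74,"z":0.3,"rx":-0.37,"ry":0.2144,"rz":0.6817}
    - {"x":0.62,"y":0.74,"z":0.3,"rx":-0.37,"ry":0.2144,"rz":0.6817}
    - {"x":0.62,"y":0.74,"z":0.3,"rx":-0.37,"ry":0.2144,"rz":0.6817}
    - {"x":0.62,"y":0.74,"z":0.3,"rx":-0.37,"ry":0.2144,"rz":0.6817}
    - {"x":0.62,"y":0.74,"z":0.3,"rx":-0.37,"ry":0.2144,"rz":0.6817}
    - {"x":0.62,"y":0.74,"z":0.3,"rx":-0.37,"ry":0.2144,"rz":0.6817}

```text
schema error: expected keys x, y, z, rx, ry, rz, claw
```

Run:
```python
from h import *
c=np.array([np.cos(.194),np.sin(.194)]);R=tool(c,45)
G=np.array([.524,.151,.105]);T=G+.005*R[:,2]
s=robot.read_state();print(s["q"],s["tool_pos"],s["t"]);print(units(T-.13*R[:,2]+[0,0,.1],R,s),units(T-.13*R[:,2],R,s))
```

```text
[-1.33441325e+00  1.31073933e-01  1.48914826e+00  1.72044400e-05
  1.52300986e+00 -8.53759702e-02] [ 0.18966032 -0.56868663  0.20881151] 0.1
[ 0.6346  1.6128  0.1692 -0.3697  0.2144  0.6817] [ 0.6346  1.6128 -0.0308 -0.3697  0.2144  0.6817]
```

All seven keys are needed in every row.

>>> arm_command:
  targets:
    - {"x":0.1,"y":0.1,"z":0.2,"rx":0,"ry":0,"rz":0,"claw":131}
    - {"x":0.2,"y":0.2,"z":0.3,"rx":-0.03,"ry":0.02,"rz":0.06,"claw":131}
    - {"x":0.62,"y":0.74,"z":0.3,"rx":-0.37,"ry":0.2144,"rz":0.6817,"claw":131}
    - {"x":0.62,"y":0.74,"z":0.3,"rx":-0.37,"ry":0.2144,"rz":0.6817,"claw":131}
    - {"x":0.62,"y":0.74,"z":0.3,"rx":-0.37,"ry":0.2144,"rz":0.6817,"claw":131}
    - {"x":0.62,"y":0.74,"z":0.3,"rx":-0.37,"ry":0.2144,"rz":0.6817,"claw":131}
    - {"x":0.62,"y":0.74,"z":0.3,"rx":-0.37,"ry":0.2144,"rz":0.6817,"claw":131}
    - {"x":0.62,"y":0.74,"z":0.3,"rx":-0.37,"ry":0.2144,"rz":0.6817,"claw":131}
    - {"x":0.62,"y":0.74,"z":0.3,"rx":-0.37,"ry":0.2144,"rz":0.6817,"claw":131}
    - {"x":0.62,"y":0.74,"z":0.3,"rx":-0.37,"ry":0.2144,"rz":0.6817,"claw":131}

```text
t: 0.93
tool_pos: [0.4358, -0.2765, 0.3397]
orientation: [2.103, 1.614, -0.498]
force: [1.6, -0.2, -0.2]
opening: 0.0456
gripper_force: 0.0
```

Run:
```python
from h import *
c=np.array([np.cos(.194),np.sin(.194)]);R=tool(c,45)
G=np.array([.524,.151,.105]);T=G+.005*R[:,2]
s=robot.read_state();print(s["q"],s["tool_pos"],s["t"]);print(units(T-.13*R[:,2]+[0,0,.1],R,s),units(T-.13*R[:,2],R,s))
```

```text
[-0.26235697 -0.30957846  1.78058357 -0.56038553  1.53002966 -0.01744688] [ 0.43578732 -0.27646818  0.33969668] 0.9333
[ 0.1423  1.0284 -0.0926 -0.1099  0.0644  0.2018] [ 0.1423  1.0284 -0.2926 -0.1099  0.0644  0.2018]
```

>>> arm_command:
  targets:
    - {"x":0.1423,"y":1.0,"z":-0.05,"rx":-0.11,"ry":0.0644,"rz":0.2018,"claw":131}
    - {"x":0.1423,"y":1.0,"z":-0.05,"rx":-0.11,"ry":0.0644,"rz":0.2018,"claw":131}
    - {"x":0.1423,"y":1.0,"z":-0.05,"rx":-0.11,"ry":0.0644,"rz":0.2018,"claw":131}
    - {"x":0.1423,"y":1.0,"z":-0.05,"rx":-0.11,"ry":0.0644,"rz":0.2018,"claw":131}
    - {"x":0.1423,"y":1.0,"z":-0.05,"rx":-0.11,"ry":0.0644,"rz":0.2018,"claw":131}
    - {"x":0.1423,"y":1.0,"z":-0.05,"rx":-0.11,"ry":0.0644,"rz":0.2018,"claw":131}
    - {"x":0.1423,"y":1.0,"z":-0.05,"rx":-0.11,"ry":0.0644,"rz":0.2018,"claw":131}
    - {"x":0.1423,"y":1.0,"z":-0.05,"rx":-0.11,"ry":0.0644,"rz":0.2018,"claw":131}
    - {"x":0.1423,"y":1.0,"z":-0.05,"rx":-0.11,"ry":0.0644,"rz":0.2018,"claw":131}
    - {"x":0.1423,"y":1.0,"z":-0.05,"rx":-0.11,"ry":0.0644,"rz":0.2018,"claw":131}

```text
t: 1.77
tool_pos: [0.4931, 0.1357, 0.3178]
orientation: [1.568, 1.896, -0.648]
force: [0.2, -0.8, -0.5]
opening: 0.0454
gripper_force: 0.0
```

Run:
```python
from h import *
c=np.array([np.cos(.194),np.sin(.194)]);R=tool(c,45)
G=np.array([.524,.151,.105]);T=G+.005*R[:,2]
s=robot.read_state();print(s["q"],s["tool_pos"],s["t"]);print(units(T-.13*R[:,2]+[0,0,.1],R,s),units(T-.13*R[:,2],R,s))
```

```text
[ 0.6544214   0.12843965  1.49872927 -0.71585736  1.85097167  0.38122143] [0.49312661 0.13574571 0.31779091] 1.7667
[ 2.77e-02  2.04e-01 -4.88e-02 -9.00e-04 -1.00e-04  2.70e-03] [ 2.770e-02  2.040e-01 -2.488e-01 -9.000e-04 -1.000e-04  2.700e-03]
```

>>> arm_command:
  targets:
    - {"x":0.0277,"y":0.204,"z":-0.05,"rx":-0.001,"ry":0,"rz":0.0027,"claw":131}
    - {"x":0.0277,"y":0.204,"z":-0.05,"rx":-0.001,"ry":0,"rz":0.0027,"claw":131}
    - {"x":0.0277,"y":0.204,"z":-0.05,"rx":-0.001,"ry":0,"rz":0.0027,"claw":131}
    - {"x":0.0277,"y":0.204,"z":-0.15,"rx":-0.001,"ry":0,"rz":0.0027,"claw":131}
    - {"x":0.0277,"y":0.204,"z":-0.2,"rx":-0.001,"ry":0,"rz":0.0027,"claw":131}
    - {"x":0.0277,"y":0.204,"z":-0.249,"rx":-0.001,"ry":0,"rz":0.0027,"claw":131}
    - {"x":0.0277,"y":0.204,"z":-0.249,"rx":-0.001,"ry":0,"rz":0.0027,"claw":131}
    - {"x":0.0277,"y":0.204,"z":-0.249,"rx":-0.001,"ry":0,"rz":0.0027,"claw":131}
    - {"x":0.0277,"y":0.204,"z":-0.249,"rx":-0.001,"ry":0,"rz":0.0027,"claw":131}

```text
t: 2.52
tool_pos: [0.5079, 0.2357, 0.1957]
orientation: [1.563, 1.897, -0.645]
force: [-0.0, -0.8, 0.3]
opening: 0.0454
gripper_force: 0.0
```

Run:
```python
from h import *
c=np.array([np.cos(.194),np.sin(.194)]);R=tool(c,45)
G=np.array([.524,.151,.105]);T=G+.005*R[:,2]
s=robot.read_state();print(s["q"],s["tool_pos"],s["t"]);print(units(T,R,s))
p,d,c=grab("wrist");cv2.imwrite("pics/w1.png",p[:,:,::-1])
```

```text
[ 0.76066157  0.42354773  1.37612326 -0.65623451  1.78057443  0.57482902] [0.50786854 0.23573518 0.19569868] 2.5167
[ 0.0336 -0.1764 -0.1885 -0.0004  0.0009  0.0003]
```

View pics/w1.png

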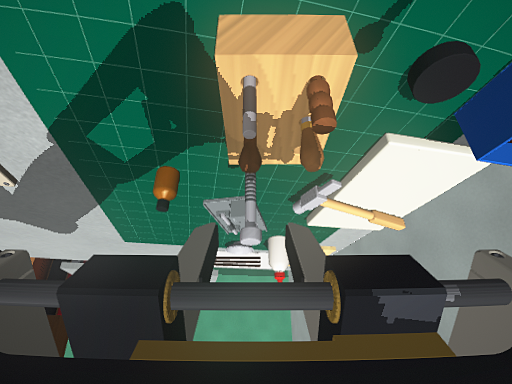

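The wrist picture shows the punch (shank at about (250,190), head at (250,235)) centred between the fingers at about (252,260), with the beveller in the same row at (250,155). The approach line is clear, so I'm going in.

>>> arm_command:
  targets:
    - {"x":0.009,"y":-0.045,"z":-0.047,"rx":0,"ry":0,"rz":0,"claw":131}
    - {"x":0.018,"y":-0.09,"z":-0.094,"rx":0,"ry":0,"rz":0,"claw":131}
    - {"x":0.026,"y":-0.13,"z":-0.14,"rx":0,"ry":0,"rz":0,"claw":131}
    - {"x":0.0325,"y":-0.165,"z":-0.175,"rx":0,"ry":0,"rz":0,"claw":131}
    - {"x":0.0336,"y":-0.1764,"z":-0.1865,"rx":0,"ry":0,"rz":0,"claw":131}
    - {"x":0.0336,"y":-0.1764,"z":-0.1865,"rx":0,"ry":0,"rz":0,"claw":131}
    - {"x":0.0336,"y":-0.1764,"z":-0.1865,"rx":0,"ry":0,"rz":0,"claw":131}
    - {"x":0.0336,"y":-0.1764,"z":-0.1865,"rx":0,"ry":0,"rz":0,"claw":131}

```text
t: 3.23
tool_pos: [0.5254, 0.149, 0.1031]
orientation: [1.563, 1.897, -0.641]
force: [0.6, -0.3, -0.3]
opening: 0.0452
gripper_force: 0.0
```

Run:
```python
from h import *
c=np.array([np.cos(.194),np.sin(.194)]);R=tool(c,45)
G=np.array([.524,.151,.105]);T=G+.005*R[:,2]
s=robot.read_state();print(s["q"],s["tool_pos"],s["t"],s["force"]);print(units(T,R,s))
p,d,c=grab("wrist");a=p;q,d2,c2=grab("scene");q=cv2.resize(q[200:300,250:383],(512,384),interpolation=cv2.INTER_CUBIC)
cv2.imwrite("pics/w2.png",cv2.resize(np.hstack([a,q]),(800,300))[:,:,::-1])
s=robot.read_state();print(s["tool_pos"])
```

```text
[ 0.64172476  0.40675056  1.58079943 -0.69129744  1.56103352  0.60480642] [0.52539987 0.1490361  0.10305127] 3.2333 [ 0.64656274 -0.32313385 -0.3259145 ]
[-0.0014 -0.003  -0.0032 -0.0013  0.0019  0.    ]
[0.52513968 0.14902368 0.10248818]
```

View pics/w2.png

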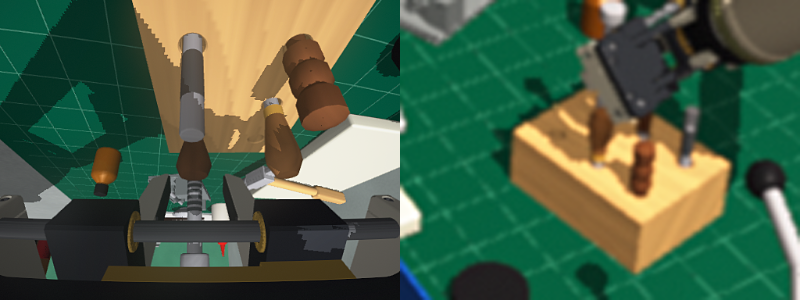

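The left half shows the punch shank at about (195,200), between the finger pads at 168 and 226. The right half (scene camera) shows the gripper clear of the other tools. Closing now.

>>> arm_command:
  targets:
    - {"x":0,"y":-0.003,"z":-0.002,"rx":0,"ry":0,"rz":0,"claw":200}
    - {"x":0,"y":-0.003,"z":-0.002,"rx":0,"ry":0,"rz":0,"claw":240}
    - {"x":0,"y":-0.003,"z":-0.002,"rx":0,"ry":0,"rz":0,"claw":255}
    - {"x":0,"y":-0.003,"z":-0.002,"rx":0,"ry":0,"rz":0,"claw":255}
    - {"x":0,"y":-0.003,"z":-0.002,"rx":0,"ry":0,"rz":0,"claw":255}
    - {"x":0,"y":-0.003,"z":-0.002,"rx":0,"ry":0,"rz":0,"claw":255}
  squeeze: 40

```text
t: 3.83
tool_pos: [0.5241, 0.1458, 0.0996]
orientation: [1.562, 1.898, -0.647]
force: [-0.1, 1.0, -0.6]
opening: 0.011
gripper_force: 40.0
```

>>> arm_command:
  targets:
    - {"x":0,"y":0,"z":0.02,"rx":0,"ry":0,"rz":0,"claw":255}
    - {"x":0,"y":0,"z":0.05,"rx":0,"ry":0,"rz":0,"claw":255}
    - {"x":0,"y":0,"z":0.09,"rx":0,"ry":0,"rz":0,"claw":255}
    - {"x":0,"y":0,"z":0.14,"rx":0,"ry":0,"rz":0,"claw":255}
    - {"x":0,"y":0,"z":0.19,"rx":0,"ry":0,"rz":0,"claw":255}
    - {"x":0,"y":0,"z":0.24,"rx":0,"ry":0,"rz":0,"claw":255}
    - {"x":0,"y":0,"z":0.29,"rx":0,"ry":0,"rz":0,"claw":255}
    - {"x":0,"y":0,"z":0.3,"rx":0,"ry":0,"rz":0,"claw":255}
    - {"x":0,"y":0,"z":0.3,"rx":0,"ry":0,"rz":0,"claw":255}

```text
t: 4.58
tool_pos: [0.5251, 0.1466, 0.2528]
orientation: [1.565, 1.896, -0.639]
force: [-0.2, 0.8, -3.0]
opening: 0.0108
gripper_force: 40.0
```

```bash
cat >> h.py <<'E'
# tray pose and in-hand punch model
TY=np.radians(-67.1);TC=np.array([.5575,-.179,0])
RT=np.c_[[np.cos(TY),np.sin(TY),0],[-np.sin(TY),np.cos(TY),0],[0,0,1.]]
LG=.088; DTH=0. # tip->grasp point, in-hand angle error (deg)
def place(tip,b):
    "tool pose: punch tip at tray point tip, head raised b deg, head toward tray +x"
    u=RT@[np.cos(np.radians(b)),0,np.sin(np.radians(b))]
    # in hand: tool z -45deg from punch (tilt a=45 <-> punch upright b=90); tilt a=b-45
    R=tool(RT[:2,1],b-45+DTH)
    return TC+RT@np.array(tip)+u*LG+.005*R[:,2],R
E
python3 - <<'E'
from h import *
s=robot.read_state();print(s["q"],s["tool_pos"],s["opening"],s["force"])
for tip,b in(([-.06,.024,.1],60),([-.074,.024,.022],45)):
    p,R=place(tip,b);print(p,units(p,R,s),units(p+[0,0,.15],R,s)[:3])
p,d,c=grab("wrist");q,d2,c2=grab("scene");q=cv2.resize(q[150:270,220:380],(512,384),interpolation=cv2.INTER_CUBIC)
cv2.imwrite("pics/w3.png",cv2.resize(np.hstack([p,q]),(800,300))[:,:,::-1])
E
```

```text
[ 0.63864286  0.24250624  1.48959796 -0.70629579  1.75417468  0.43949141] [0.52512927 0.14657231 0.25278453] 0.010827845083859915 [-0.22709331  0.80138443 -3.04226709]
[ 0.57388603 -0.15611416  0.17138061] [ 0.0975 -0.6054 -0.1628  0.2487  0.0789  0.1016] [ 0.0975 -0.6054  0.1372]
[ 0.57502667 -0.15881443  0.0792254 ] [ 0.0998 -0.6108 -0.3471  0.3741  0.1171  0.099 ] [ 0.0998 -0.6108 -0.0471]
```

View pics/w3.png

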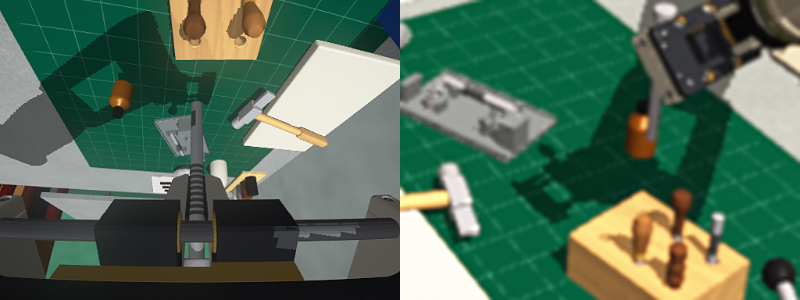

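The wrist view shows the punch firmly held and clear of the stand. The scene view shows the other four tools still standing. Moving over the tray with the head raised.

>>> arm_command:
  targets:
    - {"x":0.0975,"y":-0.6054,"z":0.1,"rx":0.2487,"ry":0.0789,"rz":0.1016,"claw":255}
    - {"x":0.0975,"y":-0.6054,"z":0.1,"rx":0.2487,"ry":0.0789,"rz":0.1016,"claw":255}
    - {"x":0.0975,"y":-0.6054,"z":0.1,"rx":0.2487,"ry":0.0789,"rz":0.1016,"claw":255}
    - {"x":0.0975,"y":-0.6054,"z":0.1,"rx":0.2487,"ry":0.0789,"rz":0.1016,"claw":255}
    - {"x":0.0975,"y":-0.6054,"z":0.1,"rx":0.2487,"ry":0.0789,"rz":0.1016,"claw":255}
    - {"x":0.0975,"y":-0.6054,"z":0.1,"rx":0.2487,"ry":0.0789,"rz":0.1016,"claw":255}
    - {"x":0.0975,"y":-0.6054,"z":0.1,"rx":0.2487,"ry":0.0789,"rz":0.1016,"claw":255}
    - {"x":0.0975,"y":-0.6054,"z":0.1,"rx":0.2487,"ry":0.0789,"rz":0.1016,"claw":255}
    - {"x":0.0975,"y":-0.6054,"z":0.1,"rx":0.2487,"ry":0.0789,"rz":0.1016,"claw":255}
    - {"x":0.0975,"y":-0.6054,"z":0.1,"rx":0.2487,"ry":0.0789,"rz":0.1016,"claw":255}

```text
t: 5.52
tool_pos: [0.5717, -0.1584, 0.297]
orientation: [1.614, 2.433, -0.222]
force: [0.8, -0.6, -2.3]
opening: 0.0108
gripper_force: 40.0
```

Run:
```python
from h import *
s=robot.read_state();print(s["q"],s["tool_pos"],s["opening"])
for tip,b in(([-.06,.024,.09],60),([-.06,.024,.09],45),):
    p,R=place(tip,b);print(p,units(p,R,s))
```

```text
[-0.21611099 -0.0529547   1.54245901 -0.21776293  1.50659963 -0.61770808] [ 0.57165023 -0.15836314  0.29702395] 0.010778367158106657
[ 0.57388603 -0.15611416  0.16138061] [ 0.0045  0.0045 -0.2713  0.0014 -0.0036  0.0005]
[ 0.5804744  -0.17171103  0.1472254 ] [ 0.0176 -0.0267 -0.2996  0.122   0.0473 -0.    ]
```

>>> arm_command:
  targets:
    - {"x":0.0176,"y":-0.0267,"z":-0.08,"rx":0.06,"ry":0.023,"rz":0,"claw":255}
    - {"x":0.0176,"y":-0.0267,"z":-0.16,"rx":0.122,"ry":0.0473,"rz":0,"claw":255}
    - {"x":0.0176,"y":-0.0267,"z":-0.24,"rx":0.122,"ry":0.0473,"rz":0,"claw":255}
    - {"x":0.0176,"y":-0.0267,"z":-0.2996,"rx":0.122,"ry":0.0473,"rz":0,"claw":255}
    - {"x":0.0176,"y":-0.0267,"z":-0.2996,"rx":0.122,"ry":0.0473,"rz":0,"claw":255}
    - {"x":0.0176,"y":-0.0267,"z":-0.2996,"rx":0.122,"ry":0.0473,"rz":0,"claw":255}
    - {"x":0.0176,"y":-0.0267,"z":-0.2996,"rx":0.122,"ry":0.0473,"rz":0,"claw":255}

```text
t: 6.1
tool_pos: [0.5824, -0.1691, 0.1515]
orientation: [1.727, 2.617, 0.003]
force: [-1.0, 0.8, -1.7]
opening: 0.0107
gripper_force: 40.0
```

Run:
```python
from h import *
import pickle
s=robot.read_state();print(s["q"],s["tool_pos"],s["opening"])
L=[]
for n in("scene","wrist","top"):
    p,d,c=grab(n);pickle.dump((p,d,c),open(n+"2.pkl","wb"));L.append(p)
f=lambda a,x0,y0,w,h:cv2.resize(a[y0:y0+h,x0:x0+w],(400,300),interpolation=cv2.INTER_CUBIC)
o=np.vstack([np.hstack([f(L[0],195,140,120,90),f(L[1],0,0,512,384)]),np.hstack([f(L[1],128,0,256,192),f(L[2],240,170,100,75)])])
cv2.imwrite("pics/m4.png",o[:,:,::-1])
```

```text
[-3.67635820e-01  1.74216604e-01  1.54684391e+00  8.70741725e-04
  1.41444734e+00 -7.71977515e-01] [ 0.58241562 -0.16909265  0.15151361] 0.010743378747718359
```

View pics/m4.png

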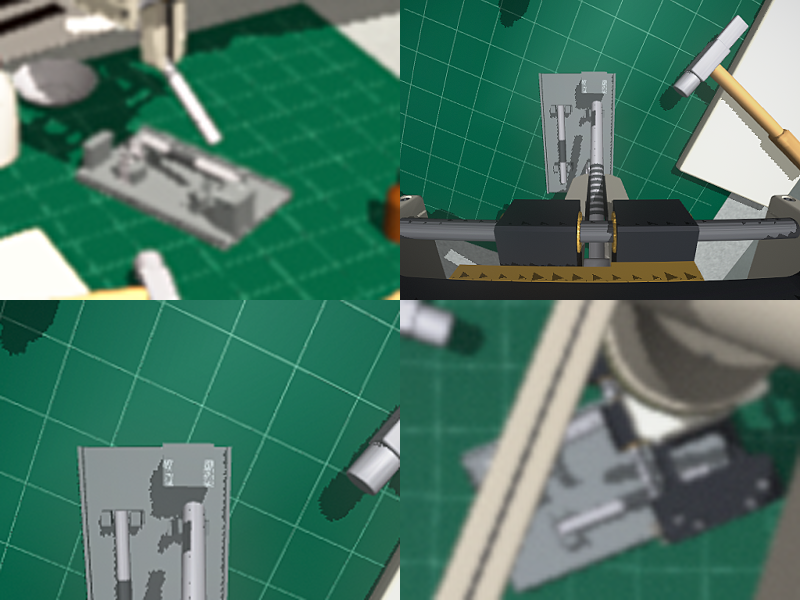

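The lower-left wrist view shows the lip block at crop x 163–214, y 445–487 and the tray's far edge from (79,447) to (229,447). The punch shank is at x 184–206, with its tip near y 503. I'll measure these in the wrist depth image.

Run:
```python
from h import *
import pickle
p,d,c=pickle.load(open("wrist2.pkl","rb"))
us,vs=np.meshgrid(np.arange(150,300),np.arange(80,250))
P=np.array([world(c,d,u,v) for u,v in zip(us.ravel(),vs.ravel())]);ok=d[80:250,150:300].ravel()>0
T=(P-TC)@RT*1000  # tray frame mm
T[~ok]=1e3
U=us.ravel()
def st(n,m):print(n,m.sum(),"min",np.percentile(T[m],2,0).round(1),"max",np.percentile(T[m],98,0).round(1),"med",np.median(T[m],0).round(1))
inb=(abs(T[:,0])<115)&(abs(T[:,1])<70)
st("plate",inb&(T[:,2]>5.5)&(T[:,2]<14))
st("lip",inb&(T[:,2]>40)&(T[:,2]<52)&(T[:,0]<-62))
st("mat",(T[:,2]<3)&(T[:,2]>-6))
# punch: axis by slices along x above z 60
m=(abs(T[:,0])<75)&(T[:,2]>62)&(T[:,2]<160)&(abs(T[:,1]-24)<14)&(T[:,0]<0)
st("punch",m)
# PLATE side edges near lip end
for x in(-80,-60,-40,-20):
    k=inb&(abs(T[:,0]-x)<4)&(T[:,2]>5)&(T[:,2]<16);print(x,np.percentile(T[k][:,1],[0.5,99.5]).round(1))
for x in(-60,-50,-40,-30,-20,-10):
    k=m&(abs(T[:,0]-x)<3)
    if k.sum()>5:print("punch",x,k.sum(),np.percentile(T[k][:,1],[2,98]).round(1),"topz",np.percentile(T[k][:,2],90).round(1))
s=robot.read_state();R=Ro.from_rotvec(s["orientation"]).as_matrix()
print("model tip",((s["tool_pos"]-.005*R[:,2]-TC)@RT*1000).round(1),R.round(3), s["tool_pos"])
k=m&(T[:,0]<-30);print(T[k][np.argsort(T[k][:,2])][:12].round(1))
```

```text
plate 8724 min [-93.7 -51.5   8.3] max [81.7 52.3 13.6] med [-22.9  -8.7   9.9]
lip 889 min [-95.7   8.9  46.2] max [-71.1  40.2  49.2] med [-83.5  24.5  47.7]
mat 10404 min [-110.3  -99.4    0.3] max [97.  87.   2.9] med [-24.  -57.    1.8]
punch 1461 min [-61.7  21.9 103.9] max [ -6.9  33.3 159.3] med [-30.8  27.8 134.9]
-80 [-53.6  54.4]
-60 [-52.9  53.9]
-40 [-53.   54.4]
-20 [-53.1  53.7]
punch -60 109 [22.4 32.9] topz 108.6
punch -50 122 [22.5 33.6] topz 119.2
punch -40 147 [21.8 33.4] topz 129.3
punch -30 164 [22.  33.1] topz 139.3
punch -20 173 [22.2 32.9] topz 149.4
punch -10 189 [21.6 33.4] topz 159.3
model tip [  1.9  27.5 158.5] [[-0.393  0.92   0.01 ]
 [ 0.92   0.393 -0.003]
 [-0.007  0.008 -1.   ]] [ 0.58360581 -0.1700501   0.15346102]
[[-61.3  33.  100.1]
 [-60.5  22.3 101. ]
 [-63.   24.  101.2]
 [-61.4  22.3 101.4]
 [-63.8  28.  101.7]
 [-62.2  32.1 101.8]
 [-62.2  23.2 101.9]
 [-63.   31.3 101.9]
 [-63.8  26.4 101.9]
 [-60.7  32.9 102.2]
 [-59.9  32.9 102.3]
 [-61.5  32.1 102.6]]
```

```bash
sed -i 's/^TC=.*//; s/TC=np.array(\[.5575,-.179,0\])/TC=np.array([.5575,-.179,0])+[-.0002,.0015,0]/' h.py
python3 - <<'E'
from h import *
X=[]
for i in range(6):
    robot.read_camera("top");X.append(robot.read_state()["tool_pos"])
print(np.array(X).round(4),TC)
s=robot.read_state();s["tool_pos"]=np.mean(X,0)
for tip,b in(([-.060,.024,.055],45),([-.072,.024,.030],45),([-.077,.024,.024],45),([-.078,.024,.022],30),([-.078,.024,.026],15),([-.078,.024,.027],8)):
    p,R=place(tip,b);print(tip,b,units(p,R,s))
E
```

```text
[[ 0.5833 -0.1702  0.1531]
 [ 0.583  -0.1702  0.1526]
 [ 0.5827 -0.1703  0.152 ]
 [ 0.5824 -0.1703  0.1515]
 [ 0.5821 -0.1703  0.151 ]
 [ 0.5819 -0.1703  0.1506]] [ 0.5573 -0.1775  0.    ]
[-0.06, 0.024, 0.055] 45 [-0.0046  0.0001 -0.0792  0.0007  0.0029 -0.0015]
[-0.072, 0.024, 0.03] 45 [-0.014   0.0222 -0.1292  0.0007  0.0029 -0.0015]
[-0.077, 0.024, 0.024] 45 [-0.0179  0.0314 -0.1412  0.0007  0.0029 -0.0015]
[-0.078, 0.024, 0.022] 30 [-0.0088  0.0099 -0.1813  0.1212  0.054  -0.0012]
[-0.078, 0.024, 0.026] 15 [-0.0029 -0.0041 -0.2147  0.2417  0.105  -0.0008]
[-0.078, 0.024, 0.027] 8 [-0.0016 -0.0071 -0.2331  0.298   0.1289 -0.0007]
```

The pose is still creeping, so I'll let it settle before measuring.

>>> arm_command:
  targets:
    - {"x":0,"y":0,"z":0,"rx":0,"ry":0,"rz":0,"claw":255}
    - {"x":0,"y":0,"z":0,"rx":0,"ry":0,"rz":0,"claw":255}
    - {"x":0,"y":0,"z":0,"rx":0,"ry":0,"rz":0,"claw":255}
    - {"x":0,"y":0,"z":0,"rx":0,"ry":0,"rz":0,"claw":255}
    - {"x":0,"y":0,"z":0,"rx":0,"ry":0,"rz":0,"claw":255}
    - {"x":0,"y":0,"z":0,"rx":0,"ry":0,"rz":0,"claw":255}
    - {"x":0,"y":0,"z":0,"rx":0,"ry":0,"rz":0,"claw":255}
    - {"x":0,"y":0,"z":0,"rx":0,"ry":0,"rz":0,"claw":255}
    - {"x":0,"y":0,"z":0,"rx":0,"ry":0,"rz":0,"claw":255}
    - {"x":0,"y":0,"z":0,"rx":0,"ry":0,"rz":0,"claw":255}

```text
t: 7.38
tool_pos: [0.5817, -0.1702, 0.1499]
orientation: [1.73, 2.617, 0.003]
force: [-0.1, 0.5, -1.9]
opening: 0.0108
gripper_force: 40.0
```

```bash
cat > go.py <<'E'
from h import *
X=[]
for i in range(3):
    robot.read_camera("top");X.append(robot.read_state()["tool_pos"])
s=robot.read_state();print(np.array(X).round(4).tolist(),s["t"],s["force"].round(1))
R=Ro.from_rotvec(s["orientation"]).as_matrix()
print("grasp in tray",((s["tool_pos"]-.005*R[:,2]-TC)@RT*1000).round(1),"tilt",np.degrees(np.arcsin(-R[2,0])).round(2))
for tip,b in(([-.060,.024,.055],45),([-.072,.024,.030],45),([-.077,.024,.024],45),([-.078,.024,.022],30),([-.078,.024,.026],15),([-.078,.024,.027],8)):
    p,R=place(tip,b);print(tip,b,units(p,R,s))
E
python3 go.py
```

```text
[[0.5817, -0.1702, 0.1499], [0.5816, -0.1703, 0.1499], [0.5816, -0.1702, 0.1499]] 7.5333 [-0.2 -0.1 -1.9]
grasp in tray [  2.8  25.2 154.9] tilt 0.16
[-0.06, 0.024, 0.055] 45 [-0.0027  0.     -0.0753  0.0005  0.0024 -0.0014]
[-0.072, 0.024, 0.03] 45 [-0.0121  0.0221 -0.1253  0.0005  0.0024 -0.0014]
[-0.077, 0.024, 0.024] 45 [-0.016   0.0314 -0.1373  0.0005  0.0024 -0.0014]
[-0.078, 0.024, 0.022] 30 [-0.0069  0.0098 -0.1774  0.121   0.0535 -0.0012]
[-0.078, 0.024, 0.026] 15 [-0.001  -0.0042 -0.2108  0.2415  0.1045 -0.0009]
[-0.078, 0.024, 0.027] 8 [ 0.0003 -0.0072 -0.2292  0.2978  0.1284 -0.0007]
```

```bash
sed -i 's/^for tip,b in.*/for tip,b in(([-.060,.024,.075],35),([-.060,.024,.0345],35),([-.069,.024,.0285],35),([-.077,.024,.0235],35),([-.078,.024,.025],20),([-.078,.024,.0275],9)):/' go.py; python3 go.py
```

```text
[[0.5817, -0.1703, 0.1499], [0.5817, -0.1702, 0.1499], [0.5816, -0.1702, 0.1499]] 7.6833 [-0.5  0.1 -3. ]
grasp in tray [  2.8  25.2 154.9] tilt 0.16
[-0.06, 0.024, 0.075] 35 [ 0.0043 -0.0165 -0.0586  0.0808  0.0364 -0.0012]
[-0.06, 0.024, 0.0345] 35 [ 0.0043 -0.0165 -0.1396  0.0808  0.0364 -0.0012]
[-0.069, 0.024, 0.0285] 35 [-2.700e-03  1.000e-04 -1.516e-01  8.080e-02  3.640e-02 -1.200e-03]
[-0.077, 0.024, 0.0235] 35 [-0.0089  0.0148 -0.1616  0.0808  0.0364 -0.0012]
[-0.078, 0.024, 0.025] 20 [-0.0024 -0.0006 -0.1986  0.2013  0.0875 -0.001 ]
[-0.078, 0.024, 0.0275] 9 [ 2.000e-04 -6.900e-03 -2.253e-01  2.897e-01  1.250e-01 -7.000e-04]
```

>>> arm_command:
  targets:
    - {"x":0.002,"y":-0.008,"z":-0.025,"rx":0.04,"ry":0.018,"rz":-0.001,"claw":255}
    - {"x":0.0043,"y":-0.0165,"z":-0.0586,"rx":0.0808,"ry":0.0364,"rz":-0.0012,"claw":255}
    - {"x":0.0043,"y":-0.0165,"z":-0.085,"rx":0.0808,"ry":0.0364,"rz":-0.0012,"claw":255}
    - {"x":0.0043,"y":-0.0165,"z":-0.105,"rx":0.0808,"ry":0.0364,"rz":-0.0012,"claw":255}
    - {"x":0.0043,"y":-0.0165,"z":-0.12,"rx":0.0808,"ry":0.0364,"rz":-0.0012,"claw":255}
    - {"x":0.0043,"y":-0.0165,"z":-0.12,"rx":0.0808,"ry":0.0364,"rz":-0.0012,"claw":255}
    - {"x":0.0043,"y":-0.0165,"z":-0.12,"rx":0.0808,"ry":0.0364,"rz":-0.0012,"claw":255}
    - {"x":0.0043,"y":-0.0165,"z":-0.12,"rx":0.0808,"ry":0.0364,"rz":-0.0012,"claw":255}
    - {"x":0.0043,"y":-0.0165,"z":-0.12,"rx":0.0808,"ry":0.0364,"rz":-0.0012,"claw":255}
    - {"x":0.0043,"y":-0.0165,"z":-0.12,"rx":0.0808,"ry":0.0364,"rz":-0.0012,"claw":255}

```text
t: 8.52
tool_pos: [0.5845, -0.1784, 0.0913]
orientation: [-1.654, -2.497, -0.145]
force: [0.3, -1.0, -2.8]
opening: 0.0107
gripper_force: 40.0
```

```bash
python3 go.py
python3 - <<'E'
from h import *
p,d,c=grab("wrist");q,_,_=grab("scene")
f=lambda a,x0,y0,w,h:cv2.resize(a[y0:y0+h,x0:x0+w],(400,300),interpolation=cv2.INTER_CUBIC)
cv2.imwrite("pics/m5.png",np.hstack([f(p,160,30,200,150),f(q,205,160,100,75)])[:,:,::-1])
us,vs=np.meshgrid(np.arange(150,300),np.arange(40,250))
P=np.array([world(c,d,u,v) for u,v in zip(us.ravel(),vs.ravel())]);T=(P-TC)@RT*1000;T[d[40:250,150:300].ravel()<=0]=1e3
m=(T[:,0]<-68)&(T[:,0]>-100)&(T[:,2]>42)&(T[:,2]<52)&(abs(T[:,1]-24)<30);print("lip",np.percentile(T[m],2,0).round(1),np.percentile(T[m],98,0).round(1))
for x in(-55,-50,-45,-40,-30,-20,-10):
    k=(abs(T[:,0]-x)<2)&(T[:,2]>52)&(T[:,2]<130)&(abs(T[:,1]-24)<12)
    if k.sum()>5:print("punch",x,k.sum(),np.percentile(T[k][:,1],[2,98]).round(1),"topz",np.percentile(T[k][:,2],90).round(1))
E
```

```text
[[0.5844, -0.1785, 0.0911], [0.5842, -0.1785, 0.0908], [0.5841, -0.1785, 0.0905]] 8.6667 [-0.7 -0.2 -2.7]
grasp in tray [12.2 24.3 95.4] tilt -9.95
[-0.06, 0.024, 0.075] 35 [-0.0007  0.      0.0601  0.0003  0.0005 -0.0001]
[-0.06, 0.024, 0.0345] 35 [-0.0007  0.     -0.0209  0.0003  0.0005 -0.0001]
[-0.069, 0.024, 0.0285] 35 [-0.0077  0.0166 -0.0329  0.0003  0.0005 -0.0001]
[-0.077, 0.024, 0.0235] 35 [-0.0139  0.0313 -0.0429  0.0003  0.0005 -0.0001]
[-0.078, 0.024, 0.025] 20 [-7.400e-03  1.590e-02 -7.990e-02  1.208e-01  5.150e-02 -1.000e-04]
[-0.078, 0.024, 0.0275] 9 [-0.0047  0.0097 -0.1066  0.2093  0.0888 -0.    ]
lip [-94.3   8.5  46.1] [-68.8  39.7  49. ]
punch -55 68 [19.2 29.7] topz 58.8
punch -50 70 [19.3 29.7] topz 62.5
punch -45 72 [19.4 30.4] topz 65.8
punch -40 93 [18.7 30.3] topz 69.5
punch -30 84 [18.8 30.2] topz 75.7
punch -20 92 [18.9 30. ] topz 83.4
punch -10 98 [19.1 29.8] topz 90.4
```

View pics/m5.png

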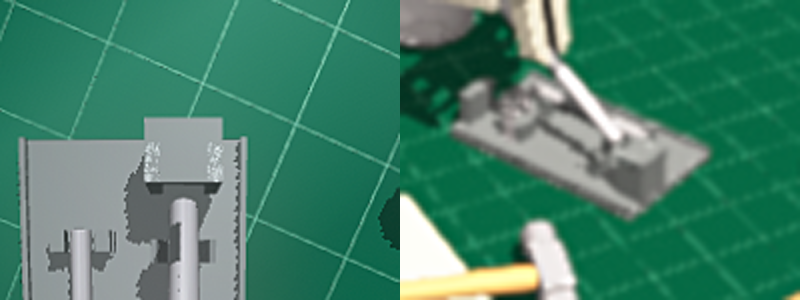

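The left half (wrist view) shows the punch at x≈183, centred on the lip block (145–222, front edge at y≈183) and still in front of it. The right half (scene view) shows the head raised with the tip just before the lip. Measured alignment is within 0.5 mm, so I'll lower it and slide it under the lip.

>>> arm_command:
  targets:
    - {"x":-0.0007,"y":0,"z":-0.012,"rx":0,"ry":0.0005,"rz":0,"claw":255}
    - {"x":-0.0007,"y":0,"z":-0.0215,"rx":0,"ry":0.0005,"rz":0,"claw":255}
    - {"x":-0.0007,"y":0,"z":-0.0215,"rx":0,"ry":0.0005,"rz":0,"claw":255}
    - {"x":-0.0007,"y":0,"z":-0.0215,"rx":0,"ry":0.0005,"rz":0,"claw":255}
    - {"x":-0.004,"y":0.008,"z":-0.0275,"rx":0,"ry":0.0005,"rz":0,"claw":255}
    - {"x":-0.0077,"y":0.0166,"z":-0.0333,"rx":0,"ry":0.0005,"rz":0,"claw":255}
    - {"x":-0.011,"y":0.0245,"z":-0.0385,"rx":0,"ry":0.0005,"rz":0,"claw":255}
    - {"x":-0.0139,"y":0.0313,"z":-0.0429,"rx":0,"ry":0.0005,"rz":0,"claw":255}
    - {"x":-0.0139,"y":0.0313,"z":-0.0429,"rx":0,"ry":0.0005,"rz":0,"claw":255}
    - {"x":-0.0139,"y":0.0313,"z":-0.0429,"rx":0,"ry":0.0005,"rz":0,"claw":255}

```text
t: 9.6
tool_pos: [0.5766, -0.1624, 0.0683]
orientation: [-1.653, -2.494, -0.144]
force: [0.4, 0.1, -1.6]
opening: 0.0104
gripper_force: 40.0
```

```bash
python3 go.py
python3 - <<'E'
from h import *
p,d,c=grab("wrist");q,_,_=grab("scene")
f=lambda a,x0,y0,w,h:cv2.resize(a[y0:y0+h,x0:x0+w],(400,300),interpolation=cv2.INTER_CUBIC)
cv2.imwrite("pics/m6.png",np.hstack([f(p,160,30,200,150),f(q,205,160,100,75)])[:,:,::-1])
E
```

```text
[[0.5769, -0.1627, 0.0685], [0.577, -0.1629, 0.0686], [0.5771, -0.163, 0.0687]] 9.75 [ 0.3 -0.6 -2.2]
grasp in tray [-4.8 23.9 73.7] tilt -9.99
[-0.06, 0.024, 0.075] 35 [ 0.0134 -0.0309  0.1036  0.0002 -0.0002 -0.    ]
[-0.06, 0.024, 0.0345] 35 [ 0.0134 -0.0309  0.0226  0.0002 -0.0002 -0.    ]
[-0.069, 0.024, 0.0285] 35 [ 0.0063 -0.0144  0.0106  0.0002 -0.0002 -0.    ]
[-0.077, 0.024, 0.0235] 35 [ 0.0001  0.0004  0.0006  0.0002 -0.0002 -0.    ]
[-0.078, 0.024, 0.025] 20 [ 6.600e-03 -1.500e-02 -3.630e-02  1.207e-01  5.080e-02 -1.000e-04]
[-0.078, 0.024, 0.0275] 9 [ 9.300e-03 -2.130e-02 -6.300e-02  2.092e-01  8.810e-02 -1.000e-04]
```

View pics/m6.png

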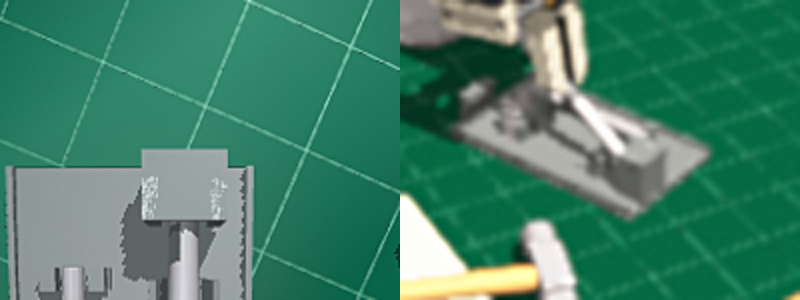

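The punch disappears under the lip front edge at about (185,220), centred, with the head still raised and no contact force. Swinging it down about the tip.

>>> arm_command:
  targets:
    - {"x":0.0018,"y":-0.0042,"z":-0.009,"rx":0.03,"ry":0.0127,"rz":0,"claw":255}
    - {"x":0.0035,"y":-0.0082,"z":-0.018,"rx":0.06,"ry":0.0254,"rz":0,"claw":255}
    - {"x":0.0052,"y":-0.0118,"z":-0.027,"rx":0.09,"ry":0.038,"rz":0,"claw":255}
    - {"x":0.0066,"y":-0.015,"z":-0.0363,"rx":0.1207,"ry":0.0508,"rz":0,"claw":255}
    - {"x":0.0074,"y":-0.017,"z":-0.0432,"rx":0.143,"ry":0.06,"rz":0,"claw":255}
    - {"x":0.0081,"y":-0.0188,"z":-0.0498,"rx":0.165,"ry":0.0695,"rz":0,"claw":255}
    - {"x":0.0088,"y":-0.0202,"z":-0.0564,"rx":0.187,"ry":0.0788,"rz":0,"claw":255}
    - {"x":0.0093,"y":-0.0213,"z":-0.063,"rx":0.2092,"ry":0.0881,"rz":0,"claw":255}
    - {"x":0.0093,"y":-0.0213,"z":-0.063,"rx":0.2092,"ry":0.0881,"rz":0,"claw":255}
    - {"x":0.0093,"y":-0.0213,"z":-0.063,"rx":0.2092,"ry":0.0881,"rz":0,"claw":255}

```text
t: 10.68
tool_pos: [0.5811, -0.174, 0.0355]
orientation: [-1.426, -2.148, -0.462]
force: [0.0, 0.8, -2.1]
opening: 0.0108
gripper_force: 40.0
```

```bash
sed -i 's/^for tip,b in.*/for tip,b in(([-.078,.024,.0275],9),([-.078,.024,.0275],7),([-.078,.024,.0265],6)):/' go.py; python3 go.py
```

```text
[[0.5816, -0.1738, 0.0365], [0.5819, -0.1736, 0.0374], [0.582, -0.1735, 0.0378]] 10.8333 [ 0.   0.3 -1.8]
grasp in tray [ 8.8 24.4 41.8] tilt -35.9
[-0.078, 0.024, 0.0275] 9 [-0.0006 -0.0004 -0.0011  0.0007  0.0007 -0.0004]
[-0.078, 0.024, 0.0275] 7 [-0.0004 -0.0009 -0.007   0.0168  0.0074 -0.0004]
[-0.078, 0.024, 0.0265] 6 [-0.0003 -0.0011 -0.0119  0.0248  0.0108 -0.0004]
```

>>> arm_command:
  targets:
    - {"x":-0.0004,"y":-0.0007,"z":-0.004,"rx":0.009,"ry":0.004,"rz":0,"claw":255}
    - {"x":-0.0004,"y":-0.001,"z":-0.0085,"rx":0.019,"ry":0.008,"rz":0,"claw":255}
    - {"x":-0.0004,"y":-0.001,"z":-0.0105,"rx":0.022,"ry":0.0096,"rz":0,"claw":255}
    - {"x":-0.0004,"y":-0.001,"z":-0.0105,"rx":0.022,"ry":0.0096,"rz":0,"claw":255}
    - {"x":-0.0004,"y":-0.001,"z":-0.0105,"rx":0.022,"ry":0.0096,"rz":0,"claw":255}
    - {"x":-0.0004,"y":-0.001,"z":-0.0105,"rx":0.022,"ry":0.0096,"rz":0,"claw":255}

```text
t: 11.33
tool_pos: [0.5814, -0.1739, 0.0326]
orientation: [-1.399, -2.111, -0.493]
force: [-2.0, 1.8, 5.4]
opening: 0.0105
gripper_force: 40.0
```

```bash
python3 go.py
```

```text
[[0.5814, -0.1738, 0.0325], [0.5814, -0.1739, 0.0326], [0.5814, -0.1739, 0.0325]] 11.4833 [-1.   1.5  5.7]
grasp in tray [ 9.2 23.6 36.4] tilt -38.83
[-0.078, 0.024, 0.0275] 9 [ 0.0006  0.0004  0.0094 -0.0227 -0.0097 -0.0003]
[-0.078, 0.024, 0.0275] 7 [ 0.0009 -0.0001  0.0035 -0.0066 -0.0029 -0.0003]
[-0.078, 0.024, 0.0265] 6 [ 0.0009 -0.0003 -0.0015  0.0014  0.0005 -0.0003]
```

The upward force at 6.2° shows the punch is resting on the clip mouth, as the task text predicts. Releasing gently, then backing out along the tool axis.

>>> arm_command:
  targets:
    - {"x":0,"y":0,"z":0.001,"rx":0,"ry":0,"rz":0,"claw":218}
    - {"x":0,"y":0,"z":0.001,"rx":0,"ry":0,"rz":0,"claw":205}
    - {"x":0,"y":0,"z":0.001,"rx":0,"ry":0,"rz":0,"claw":190}
    - {"x":0,"y":0,"z":0.001,"rx":0,"ry":0,"rz":0,"claw":175}
    - {"x":0,"y":0,"z":0.001,"rx":0,"ry":0,"rz":0,"claw":170}
    - {"x":0,"y":0,"z":0.001,"rx":0,"ry":0,"rz":0,"claw":170}
  squeeze: 5

```text
t: 11.98
tool_pos: [0.5812, -0.174, 0.0321]
orientation: [-1.4, -2.111, -0.492]
force: [1.2, 0.8, 0.3]
opening: 0.0301
gripper_force: 0.0
```

Run:
```python
from h import *
s=robot.read_state();R=Ro.from_rotvec(s["orientation"]).as_matrix()
print(s["tool_pos"],s["opening"],s["force"],"back 100mm units",(-.1*R[:,2]/.5).round(4))
Rv=tool(RT[:2,1],0)
h=TC+RT@[.073,.024,0];p=h+[0,0,.10]
print("vertical over head",p,units(p,Rv,s))
```

```text
[ 0.5812445  -0.17395167  0.03206285] 0.030101018652249404 [1.15176386 0.78273617 0.30958417] back 100mm units [ 0.0489 -0.1153  0.1559]
vertical over head [ 0.6078145  -0.23540756  0.1       ] [ 0.0531 -0.1229  0.1359 -0.3116 -0.1322  0.    ]
```

>>> arm_command:
  targets:
    - {"x":0.006,"y":-0.014,"z":0.019,"rx":0,"ry":0,"rz":0,"claw":170}
    - {"x":0.0196,"y":-0.046,"z":0.0624,"rx":0,"ry":0,"rz":0,"claw":170}
    - {"x":0.035,"y":-0.083,"z":0.112,"rx":0,"ry":0,"rz":0,"claw":170}
    - {"x":0.049,"y":-0.115,"z":0.156,"rx":0,"ry":0,"rz":0,"claw":170}
    - {"x":0.0531,"y":-0.1229,"z":0.156,"rx":-0.06,"ry":-0.0255,"rz":0,"claw":210}
    - {"x":0.0531,"y":-0.1229,"z":0.15,"rx":-0.18,"ry":-0.076,"rz":0,"claw":255}
    - {"x":0.0531,"y":-0.1229,"z":0.14,"rx":-0.3116,"ry":-0.1322,"rz":0,"claw":255}
    - {"x":0.0531,"y":-0.1229,"z":0.1359,"rx":-0.3116,"ry":-0.1322,"rz":0,"claw":255}
    - {"x":0.0531,"y":-0.1229,"z":0.1359,"rx":-0.3116,"ry":-0.1322,"rz":0,"claw":255}
    - {"x":0.0531,"y":-0.1229,"z":0.1359,"rx":-0.3116,"ry":-0.1322,"rz":0,"claw":255}

```text
t: 12.82
tool_pos: [0.6077, -0.2336, 0.1009]
orientation: [1.729, 2.615, -0.004]
force: [-0.2, 0.4, -0.1]
opening: 0.0013
gripper_force: 0.0
```

```bash
cat > pr.py <<'E'
from h import *
p,d,c=grab("wrist");q,_,_=grab("scene")
f=lambda a,x0,y0,w,h:cv2.resize(a[y0:y0+h,x0:x0+w],(400,300),interpolation=cv2.INTER_CUBIC)
import sys
cv2.imwrite("pics/%s.png"%sys.argv[1],np.hstack([f(p,0,0,512,384),f(q,195,145,100,75)])[:,:,::-1])
s=robot.read_state();R=Ro.from_rotvec(s["orientation"]).as_matrix()
print(s["tool_pos"],s["opening"],s["force"],s["t"],"tcp in tray",((s["tool_pos"]-TC)@RT*1000).round(1))
Rv=tool(RT[:2,1],0)
for z in(.1,.07,.06):print(z,units(TC+RT@[.073,.024,z],Rv,s))
us,vs=np.meshgrid(np.arange(0,512,2),np.arange(0,384,2))
P=np.array([world(c,d,u,v) for u,v in zip(us.ravel(),vs.ravel())]);T=(P-TC)@RT*1000;T[d[::2,::2].ravel()<=0]=1e3
for x in range(-60,90,10):
    k=(abs(T[:,0]-x)<3)&(T[:,2]>27)&(T[:,2]<62)&(abs(T[:,1]-24)<12)
    if k.sum()>5:print("punch",x,k.sum(),np.percentile(T[k][:,1],[2,98]).round(1),"topz",np.percentile(T[k][:,2],90).round(1))
E
python3 pr.py m7
```

```text
[ 0.60749691 -0.23293711  0.10090804] 0.000611592559705669 [ 0.95952948 -0.60741457 -0.52552031] 12.9167 tcp in tray [ 70.6  24.7 100.9]
0.1 [ 0.0006 -0.0049 -0.0018  0.0005  0.0005 -0.0016]
0.07 [ 0.0006 -0.0049 -0.0618  0.0005  0.0005 -0.0016]
0.06 [ 0.0006 -0.0049 -0.0818  0.0005  0.0005 -0.0016]
punch -60 24 [18.5 28.2] topz 35.9
punch -50 28 [18.5 28.3] topz 37.0
punch -40 47 [12.1 34.9] topz 38.1
punch -30 28 [18.4 28.4] topz 39.4
punch -20 26 [18.4 28.4] topz 41.2
punch -10 28 [18.4 28.4] topz 42.6
punch 0 27 [18.4 28.5] topz 44.1
punch 10 28 [18.4 28.5] topz 45.3
punch 20 28 [18.4 28.6] topz 46.4
punch 30 27 [18.3 28.6] topz 48.0
punch 40 51 [12.8 35.6] topz 49.2
punch 50 43 [13.1 35.7] topz 50.1
punch 60 24 [18.3 28.8] topz 52.6
punch 70 47 [14.8 34.1] topz 57.4
punch 80 33 [14.8 34.3] topz 59.1
```

View pics/m7.png

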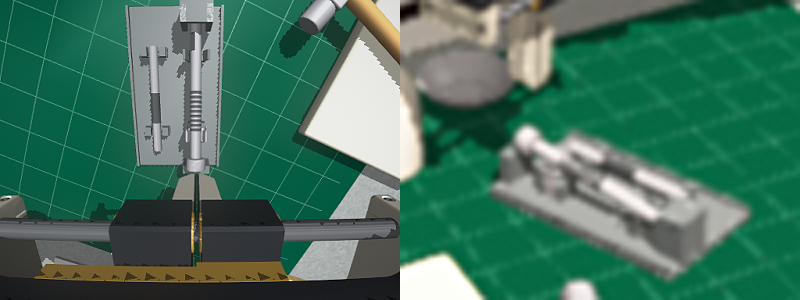

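The wrist view (left) shows the punch in the bay, its tip under the lip at (197,15) and its head at (197,163). The scene view (right) shows the head end still riding up on the clip. The measured slope matches the "unpressed" state. Now I'll press the head with closed fingertips.

>>> arm_command:
  targets:
    - {"x":0.0006,"y":-0.0049,"z":-0.02,"rx":0,"ry":0,"rz":-0.0016,"claw":255}
    - {"x":0.0006,"y":-0.0049,"z":-0.045,"rx":0,"ry":0,"rz":-0.0016,"claw":255}
    - {"x":0.0006,"y":-0.0049,"z":-0.055,"rx":0,"ry":0,"rz":-0.0016,"claw":255}
    - {"x":0.0006,"y":-0.0049,"z":-0.062,"rx":0,"ry":0,"rz":-0.0016,"claw":255}
    - {"x":0.0006,"y":-0.0049,"z":-0.068,"rx":0,"ry":0,"rz":-0.0016,"claw":255}
    - {"x":0.0006,"y":-0.0049,"z":-0.072,"rx":0,"ry":0,"rz":-0.0016,"claw":255}
    - {"x":0.0006,"y":-0.0049,"z":-0.072,"rx":0,"ry":0,"rz":-0.0016,"claw":255}
    - {"x":0.0006,"y":-0.0049,"z":-0.072,"rx":0,"ry":0,"rz":-0.0016,"claw":255}

```text
t: 13.58
tool_pos: [0.6083, -0.2381, 0.0641]
orientation: [1.74, 2.615, 0.0]
force: [0.2, 0.3, 0.9]
opening: 0.0008
gripper_force: 0.0
```

```bash
python3 pr.py m8|head -6
```

```text
[ 0.6084863  -0.23808142  0.06463146] 0.0005749085820085857 [ 0.54663515 -0.46285139  0.14538546] 13.6833 tcp in tray [75.7 23.6 64.6]
0.1 [-0.0013  0.0053  0.0707  0.0002  0.0005  0.0016]
0.07 [-0.0013  0.0053  0.0107  0.0002  0.0005  0.0016]
0.06 [-0.0013  0.0053 -0.0093  0.0002  0.0005  0.0016]
punch -60 36 [18.9 28.4] topz 36.2
punch -50 37 [18.8 28.4] topz 37.3
```

>>> arm_command:
  targets:
    - {"x":-0.0013,"y":0.004,"z":-0.004,"rx":0,"ry":0,"rz":0,"claw":255}
    - {"x":-0.0013,"y":0.004,"z":-0.008,"rx":0,"ry":0,"rz":0,"claw":255}
    - {"x":-0.0013,"y":0.004,"z":-0.012,"rx":0,"ry":0,"rz":0,"claw":255}
    - {"x":-0.0013,"y":0.004,"z":-0.012,"rx":0,"ry":0,"rz":0,"claw":255}
    - {"x":-0.0013,"y":0.004,"z":-0.012,"rx":0,"ry":0,"rz":0,"claw":255}

```text
t: 14.1
tool_pos: [0.6073, -0.2357, 0.0579]
orientation: [-1.74, -2.615, 0.0]
force: [0.2, 0.6, 0.4]
opening: 0.0007
gripper_force: 0.0
```

```bash
python3 pr.py m8
```

```text
[ 0.60751944 -0.23588694  0.05817059] 0.0007906123498523484 [-0.48645695 -0.09794296  0.60812486] 14.2 tcp in tray [73.3 23.5 58.2]
0.1 [0.0006 0.001  0.0837 0.     0.0001 0.0015]
0.07 [0.0006 0.001  0.0237 0.     0.0001 0.0015]
0.06 [0.0006 0.001  0.0037 0.     0.0001 0.0015]
punch -60 44 [19.  29.6] topz 36.6
punch -50 41 [18.9 29.6] topz 37.3
punch -40 76 [12.3 34.9] topz 38.3
punch -30 44 [18.8 29.6] topz 39.9
punch -20 45 [18.7 29.6] topz 41.1
punch -10 41 [18.7 29.7] topz 42.3
punch 0 36 [18.6 29.7] topz 44.0
punch 10 43 [18.5 29.6] topz 45.6
punch 20 37 [18.5 29.6] topz 46.5
punch 30 37 [18.4 29.7] topz 48.2
punch 40 71 [13.  35.4] topz 48.8
punch 50 60 [14.  35.4] topz 50.0
punch 60 34 [18.1 28.3] topz 52.0
punch 70 46 [13.7 34.1] topz 54.9
```

View pics/m8.png

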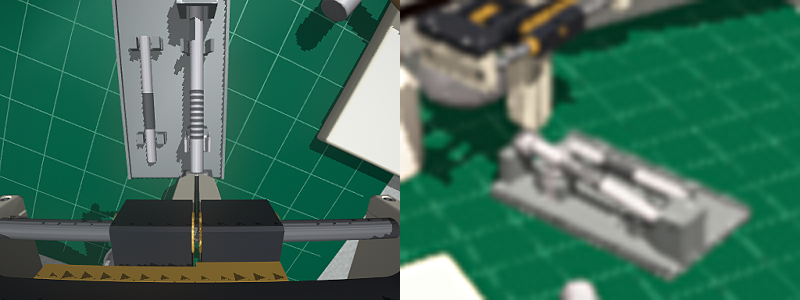

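>>> arm_command:
  targets:
    - {"x":0,"y":0,"z":-0.003,"rx":0,"ry":0,"rz":0,"claw":255}
    - {"x":0,"y":0,"z":-0.006,"rx":0,"ry":0,"rz":0,"claw":255}
    - {"x":0,"y":0,"z":-0.008,"rx":0,"ry":0,"rz":0,"claw":255}
    - {"x":0,"y":0,"z":-0.008,"rx":0,"ry":0,"rz":0,"claw":255}
    - {"x":0,"y":0,"z":-0.008,"rx":0,"ry":0,"rz":0,"claw":255}

```text
t: 14.62
tool_pos: [0.6074, -0.2358, 0.0539]
orientation: [-1.74, -2.615, -0.0]
force: [-0.4, 0.2, 0.1]
opening: 0.0005
gripper_force: 0.0
```

```bash
python3 pr.py m9|grep -v '^0'
python3 - <<'E'
from h import *
p,d,c=grab("scene")
us,vs=np.meshgrid(np.arange(195,295),np.arange(130,220))
P=np.array([world(c,d,u,v) for u,v in zip(us.ravel(),vs.ravel())]);T=(P-TC)@RT*1000;T[d[130:220,195:295].ravel()<=0]=1e3
# gripper fingers + head region in tray frame
m=(T[:,0]>45)&(T[:,0]<110)&(abs(T[:,1]-24)<45)&(T[:,2]>30)&(T[:,2]<120)
for z in range(32,110,5):
    k=m&(abs(T[:,2]-z)<2.5)
    if k.sum():print(z,k.sum(),T[k].min(0).round(0)[:2],T[k].max(0).round(0)[:2])
E
```

```text
[ 0.60752421 -0.23590604  0.05415899] 0.0007168524196539418 [ 0.38595164 -0.14211721  0.60469893] 14.7167 tcp in tray [73.3 23.5 54.2]
punch -60 49 [17.7 29.5] topz 36.0
punch -50 47 [17.7 29.5] topz 37.6
punch -40 82 [12.6 35.9] topz 38.2
punch -30 41 [18.9 29.6] topz 39.5
punch -20 42 [18.9 29.6] topz 40.9
punch -10 36 [18.8 29.6] topz 42.5
punch 0 38 [18.7 29.6] topz 44.3
punch 10 45 [18.7 29.6] topz 45.2
punch 20 38 [18.6 29.6] topz 46.8
punch 30 42 [18.5 29.6] topz 48.0
punch 40 76 [12.7 35.3] topz 48.6
punch 50 66 [12.8 35.3] topz 50.3
punch 60 37 [18.3 29.7] topz 51.6
punch 70 33 [14.  33.9] topz 53.6
32 10 [48. 24.] [93. 41.]
37 11 [49. 24.] [93. 39.]
42 8 [47. 12.] [91. 42.]
47 17 [45. 17.] [82. 37.]
52 17 [47. 16.] [81. 33.]
57 10 [55. 17.] [80. 33.]
62 4 [66. 20.] [72. 32.]
67 6 [64.  7.] [81. 32.]
72 8 [62.  9.] [75. 34.]
77 13 [62. 10.] [84. 39.]
82 12 [60. 18.] [81. 41.]
87 13 [60. 12.] [80. 42.]
92 10 [61. 11.] [79. 40.]
97 16 [63.  6.] [78. 41.]
102 11 [62. 11.] [78. 41.]
107 10 [59. 12.] [78. 41.]
```

>>> arm_command:
  targets:
    - {"x":0,"y":0,"z":-0.003,"rx":0,"ry":0,"rz":0,"claw":255}
    - {"x":0,"y":0,"z":-0.006,"rx":0,"ry":0,"rz":0,"claw":255}
    - {"x":0,"y":0,"z":-0.009,"rx":0,"ry":0,"rz":0,"claw":255}
    - {"x":0,"y":0,"z":-0.01,"rx":0,"ry":0,"rz":0,"claw":255}
    - {"x":0,"y":0,"z":-0.01,"rx":0,"ry":0,"rz":0,"claw":255}

```text
t: 15.18
tool_pos: [0.6088, -0.236, 0.051]
orientation: [1.738, 2.614, 0.002]
force: [-1.1, 2.6, 9.9]
opening: 0.0005
gripper_force: 4.8
```

```bash
python3 pr.py m10|sed -n '1p;5,99p'
python3 - <<'E'
from h import *
p,d,c=grab("scene")
us,vs=np.meshgrid(np.arange(195,295),np.arange(100,220))
P=np.array([world(c,d,u,v) for u,v in zip(us.ravel(),vs.ravel())]);T=(P-TC)@RT*1000;T[d[100:220,195:295].ravel()<=0]=1e3
m=(T[:,0]>55)&(T[:,0]<95)&(abs(T[:,1]-24)<25)&(T[:,2]>48)&(T[:,2]<80)
o=np.c_[T[m],us.ravel()[m],vs.ravel()[m],p[vs.ravel()[m],us.ravel()[m]]]
print(o[np.argsort(o[:,2])].round(0).astype(int).tolist())
E
```

```text
[ 0.60878151 -0.23596412  0.05101955] 0.000572340463639444 [0.06032262 2.50180674 9.1803472 ] 15.2833 tcp in tray [73.9 24.7 51. ]
punch -60 50 [17.8 29.4] topz 35.6
punch -50 45 [19.2 29.4] topz 37.0
punch -40 80 [12.8 35.7] topz 38.1
punch -30 45 [19.  29.4] topz 39.8
punch -20 45 [18.9 29.4] topz 40.8
punch -10 45 [18.8 29.4] topz 42.2
punch 0 45 [18.8 29.3] topz 43.8
punch 10 42 [18.7 29.4] topz 45.2
punch 20 37 [18.5 29.4] topz 46.7
punch 30 43 [18.5 29.3] topz 47.8
punch 40 76 [12.7 35.3] topz 48.2
punch 50 67 [12.8 34.9] topz 49.7
punch 60 37 [19.6 29.4] topz 51.8
punch 70 29 [14.6 33.6] topz 54.6
[[59, 23, 49, 230, 182, 242, 234, 233], [67, 29, 49, 227, 182, 156, 148, 147], [60, 32, 49, 228, 183, 108, 111, 105], [75, 30, 50, 225, 181, 186, 178, 176], [80, 34, 50, 223, 181, 111, 110, 107], [69, 26, 50, 227, 181, 188, 180, 177], [76, 33, 51, 224, 181, 158, 151, 149], [63, 23, 51, 229, 181, 246, 240, 239], [71, 29, 51, 226, 181, 194, 186, 184], [62, 30, 51, 228, 182, 182, 174, 172], [57, 20, 52, 231, 181, 216, 219, 211], [65, 26, 52, 228, 181, 220, 212, 209], [66, 20, 52, 229, 1
[... 1338 characters left out ...]
 [67, 38, 72, 225, 177, 161, 150, 131], [70, 9, 73, 230, 173, 217, 204, 180], [63, 28, 73, 228, 176, 198, 186, 163], [81, 36, 74, 222, 175, 161, 152, 133], [78, 35, 74, 223, 175, 182, 169, 149], [64, 16, 74, 230, 174, 216, 204, 180], [66, 34, 75, 226, 176, 211, 198, 174], [62, 39, 75, 226, 177, 203, 191, 168], [63, 33, 76, 227, 176, 219, 207, 182], [64, 27, 76, 228, 175, 198, 186, 164], [68, 7, 76, 231, 172, 196, 189, 164], [70, 40, 76, 224, 176, 167, 155, 136], [73, 36, 77, 224, 175, 176, 163, 143], [63, 12, 77, 231, 173, 188, 186, 160], [65, 30, 77, 227, 175, 216, 204, 179], [65, 26, 79, 228, 174, 196, 185, 162], [65, 35, 79, 226, 175, 207, 195, 171], [69, 15, 80, 229, 172, 204, 192, 169]]
```

Contact with the head is made (about 10 N). I'll hold the fingers shut firmly and keep pressing down.

>>> arm_command:
  targets:
    - {"x":0,"y":0,"z":-0.003,"rx":0,"ry":0,"rz":0,"claw":255}
    - {"x":0,"y":0,"z":-0.006,"rx":0,"ry":0,"rz":0,"claw":255}
    - {"x":0,"y":0,"z":-0.009,"rx":0,"ry":0,"rz":0,"claw":255}
    - {"x":0,"y":0,"z":-0.009,"rx":0,"ry":0,"rz":0,"claw":255}
  squeeze: 40

```text
t: 15.67
tool_pos: [0.6109, -0.2356, 0.0501]
orientation: [1.736, 2.611, 0.005]
force: [-5.6, 9.4, 27.6]
opening: 0.0005
gripper_force: 13.7
```

```bash
python3 pr.py m11|sed -n '1p;5,99p'
```

```text
[ 0.61088472 -0.23557163  0.05012728] 0.0006463610415568489 [-4.22402821  7.85688484 27.08812604] 15.7667 tcp in tray [74.3 26.8 50.1]
punch -60 46 [18.8 28.9] topz 36.9
punch -50 46 [18.7 28.8] topz 37.9
punch -40 88 [12.4 35.2] topz 38.3
punch -30 49 [18.4 30.2] topz 39.7
punch -20 45 [18.3 30.1] topz 41.3
punch -10 36 [19.6 30.1] topz 41.9
punch 0 36 [19.6 30.1] topz 43.7
punch 10 40 [19.5 30.1] topz 44.7
punch 20 45 [19.3 30.1] topz 46.0
punch 30 42 [19.2 30. ] topz 47.9
punch 40 77 [13.2 35.7] topz 48.5
punch 50 64 [13.5 35.5] topz 49.3
punch 60 35 [20.3 30. ] topz 50.7
punch 70 36 [15.4 34.8] topz 51.8
```

The force is rising without a snap. The shank slope (8.3°) is steeper than it should be unpressed, so the head may be riding on the end wall. I'll back off and measure the head against the wall.

>>> arm_command:
  targets:
    - {"x":0,"y":0,"z":0.01,"rx":0,"ry":0,"rz":0,"claw":255}
    - {"x":0,"y":0,"z":0.05,"rx":0,"ry":0,"rz":0,"claw":255}
    - {"x":0.01,"y":-0.025,"z":0.11,"rx":0,"ry":0,"rz":0,"claw":255}
    - {"x":0.03,"y":-0.075,"z":0.17,"rx":0,"ry":0,"rz":0,"claw":255}
    - {"x":0.04,"y":-0.1,"z":0.18,"rx":0,"ry":0,"rz":0,"claw":255}
    - {"x":0.04,"y":-0.1,"z":0.18,"rx":0,"ry":0,"rz":0,"claw":255}
    - {"x":0.04,"y":-0.1,"z":0.18,"rx":0,"ry":0,"rz":0,"claw":255}

```text
t: 16.35
tool_pos: [0.6277, -0.2865, 0.1348]
orientation: [1.741, 2.614, 0.0]
force: [-0.1, 0.8, -0.9]
opening: 0.0003
gripper_force: 0.0
```

```bash
cat > ms.py <<'E'
from h import *
p,d,c=grab("wrist")
s=robot.read_state();print(s["t"],s["force"].round(1),s["tool_pos"].round(4),"tcp tray",((s["tool_pos"]-TC)@RT*1000).round(1))
us,vs=np.meshgrid(np.arange(512),np.arange(384))
K=np.array(c["intrinsics"]);q=cv2.undistortPoints(np.c_[us.ravel(),vs.ravel()].astype(float)[:,None],K,np.array(c["dist"]))[:,0]
P=np.array(c["origin"])+(np.c_[q[:,0],-q[:,1],-np.ones(len(q))]*d.ravel()[:,None])@cv2.Rodrigues(np.array(c["orientation"]))[0].T
T=(P-TC)@RT*1000;T[d.ravel()<=0]=1e3
f=lambda m,j:np.percentile(T[m][:,j],[2,98]).round(1) if m.sum()>4 else None
lip=(T[:,0]<-60)&(T[:,0]>-105)&(T[:,2]>43)&(T[:,2]<52)&(abs(T[:,1]-24)<30);print("lip",f(lip,0),f(lip,1))
pl=(abs(T[:,1])<70)&(abs(T[:,0])<115)&(T[:,2]>6)&(T[:,2]<14);print("plate",f(pl,0),f(pl,1))
w=(T[:,0]>78)&(T[:,0]<105)&(T[:,2]>33)&(T[:,2]<40)&(abs(T[:,1]-24)<25);print("wall-level pts",f(w,0),f(w,1),f(w,2))
for x in list(range(-64,64,12))+list(range(60,100,3)):
    k=(abs(T[:,0]-x)<1.5)&(T[:,2]>27)&(T[:,2]<62)&(abs(T[:,1]-24)<14)
    if k.sum()>4:print(x,k.sum(),"y",f(k,1),"top",np.percentile(T[k][:,2],95).round(1))
E
python3 ms.py
```

```text
16.4 [ 0.1 -0.1  0.6] [ 0.6269 -0.2854  0.1334] tcp tray [126.5  22.1 133.4]
lip None None
plate [-55.3  89.3] [-51.8  52. ]
wall-level pts [83.7 92.9] [ 9.2 39.4] [36.4 39.1]
-40 102 y [10.5 37.1] top 38.6
-28 54 y [18.3 30.2] top 40.4
-16 48 y [18.3 30.1] top 42.0
-4 42 y [19. 30.] top 43.9
8 45 y [18.1 30. ] top 45.0
20 40 y [19. 30.] top 46.6
32 45 y [18.9 30. ] top 48.8
44 90 y [13.2 35.5] top 49.5
56 42 y [18.7 30. ] top 51.0
60 37 y [19.4 30. ] top 52.6
63 46 y [19.6 30. ] top 52.3
66 37 y [19.6 30. ] top 52.8
69 57 y [17.9 32.6] top 57.9
72 76 y [14.9 35.2] top 58.4
75 75 y [14.9 35.8] top 58.9
78 78 y [14.8 35.8] top 58.9
81 73 y [14.8 35.8] top 59.7
84 22 y [10.2 37.5] top 54.8
87 84 y [10.3 37.4] top 38.8
90 84 y [10.3 37.4] top 39.1
93 56 y [10.3 37.3] top 38.7
```

The head spans tray x ≈ 68.5–83.5 and its lower corner sits on the end wall's edge (x = 84, z = 36). The punch must go about 4 mm further under the lip. I'll regrasp the shank from above at x ≈ 18 and slide it in.

```bash
cat > rg.py <<'E'
from h import *
s=robot.read_state();R=tool(RT[:2,1],0)
print(s["t"],s["tool_pos"],s["force"].round(1),s["opening"],"tcp tray",((s["tool_pos"]-TC)@RT*1000).round(1))
for x,z in((.018,.13),(.018,.10),(.018,.0315),(.014,.0315)):print(x,z,units(TC+RT@[x,.0243,z],R,s))
print("tray -x 1mm",(RT[:,0]*-.002).round(5))
E
python3 rg.py
```

```text
16.4 [ 0.6268563  -0.28539352  0.13339552] [ 0.1 -0.1  0.6] 0.0007856574061608444 tcp tray [126.5  22.1 133.4]
0.018 0.13 [-0.0803  0.2015 -0.0068 -0.0005 -0.0006  0.0017]
0.018 0.1 [-0.0803  0.2015 -0.0668 -0.0005 -0.0006  0.0017]
0.018 0.0315 [-0.0803  0.2015 -0.2038 -0.0005 -0.0006  0.0017]
0.014 0.0315 [-0.0834  0.2089 -0.2038 -0.0005 -0.0006  0.0017]
tray -x 1mm [-0.00078  0.00184 -0.     ]
```

>>> arm_command:
  targets:
    - {"x":-0.03,"y":0.07,"z":-0.005,"rx":0,"ry":0,"rz":0.0017,"claw":200}
    - {"x":-0.06,"y":0.145,"z":-0.005,"rx":0,"ry":0,"rz":0.0017,"claw":170}
    - {"x":-0.0803,"y":0.2015,"z":-0.005,"rx":0,"ry":0,"rz":0.0017,"claw":160}
    - {"x":-0.0803,"y":0.2015,"z":-0.04,"rx":0,"ry":0,"rz":0.0017,"claw":160}
    - {"x":-0.0803,"y":0.2015,"z":-0.06,"rx":0,"ry":0,"rz":0.0017,"claw":160}
    - {"x":-0.0803,"y":0.2015,"z":-0.06,"rx":0,"ry":0,"rz":0.0017,"claw":160}
    - {"x":-0.0803,"y":0.2015,"z":-0.06,"rx":0,"ry":0,"rz":0.0017,"claw":160}
    - {"x":-0.0803,"y":0.2015,"z":-0.06,"rx":0,"ry":0,"rz":0.0017,"claw":160}
    - {"x":-0.0803,"y":0.2015,"z":-0.06,"rx":0,"ry":0,"rz":0.0017,"claw":160}
    - {"x":-0.0803,"y":0.2015,"z":-0.06,"rx":0,"ry":0,"rz":0.0017,"claw":160}

```text
t: 17.23
tool_pos: [0.5878, -0.1859, 0.1052]
orientation: [1.736, 2.617, 0.0]
force: [-0.8, 0.1, -0.6]
opening: 0.0344
gripper_force: 0.0
```

```bash
python3 rg.py
```

```text
17.2333 [ 0.58782883 -0.18591734  0.10524289] [-0.8  0.1 -0.6] 0.03439771596773215 tcp tray [ 19.6  24.8 105.2]
0.018 0.13 [-0.0023  0.0026  0.0495  0.0002  0.0005  0.0002]
0.018 0.1 [-0.0023  0.0026 -0.0105  0.0002  0.0005  0.0002]
0.018 0.0315 [-0.0023  0.0026 -0.1475  0.0002  0.0005  0.0002]
0.014 0.0315 [-0.0054  0.01   -0.1475  0.0002  0.0005  0.0002]
tray -x 1mm [-0.00078  0.00184 -0.     ]
```

>>> arm_command:
  targets:
    - {"x":-0.0023,"y":0.0026,"z":-0.05,"rx":0,"ry":0,"rz":0,"claw":160}
    - {"x":-0.0023,"y":0.0026,"z":-0.1,"rx":0,"ry":0,"rz":0,"claw":160}
    - {"x":-0.0023,"y":0.0026,"z":-0.13,"rx":0,"ry":0,"rz":0,"claw":160}
    - {"x":-0.0023,"y":0.0026,"z":-0.143,"rx":0,"ry":0,"rz":0,"claw":160}
    - {"x":-0.0023,"y":0.0026,"z":-0.143,"rx":0,"ry":0,"rz":0,"claw":160}
    - {"x":-0.0023,"y":0.0026,"z":-0.143,"rx":0,"ry":0,"rz":0,"claw":160}
    - {"x":-0.0023,"y":0.0026,"z":-0.143,"rx":0,"ry":0,"rz":0,"claw":160}
    - {"x":-0.0023,"y":0.0026,"z":-0.143,"rx":0,"ry":0,"rz":0,"claw":160}

```text
t: 17.9
tool_pos: [0.5875, -0.1844, 0.035]
orientation: [1.734, 2.616, 0.001]
force: [0.7, 0.3, 0.1]
opening: 0.0343
gripper_force: 0.0
```

```bash
python3 rg.py
```

```text
17.9 [ 0.58752139 -0.18441815  0.03500424] [0.7 0.3 0.1] 0.034337448467123735 tcp tray [18.1 25.1 35. ]
0.018 0.13 [-1.7e-03 -4.0e-04  1.9e-01  6.0e-04  1.5e-03 -1.0e-04]
0.018 0.1 [-1.7e-03 -4.0e-04  1.3e-01  6.0e-04  1.5e-03 -1.0e-04]
0.018 0.0315 [-0.0017 -0.0004 -0.007   0.0006  0.0015 -0.0001]
0.014 0.0315 [-0.0048  0.007  -0.007   0.0006  0.0015 -0.0001]
tray -x 1mm [-0.00078  0.00184 -0.     ]
```

>>> arm_command:
  targets:
    - {"x":-0.0015,"y":-0.0005,"z":-0.002,"rx":0,"ry":0,"rz":0,"claw":200}
    - {"x":-0.0015,"y":-0.0005,"z":-0.002,"rx":0,"ry":0,"rz":0,"claw":255}
    - {"x":-0.0015,"y":-0.0005,"z":-0.002,"rx":0,"ry":0,"rz":0,"claw":255}
    - {"x":-0.0015,"y":-0.0005,"z":-0.002,"rx":0,"ry":0,"rz":0,"claw":255}
    - {"x":-0.0015,"y":-0.0005,"z":-0.002,"rx":0,"ry":0,"rz":0,"claw":255}
    - {"x":-0.0023,"y":0.0015,"z":-0.0015,"rx":0,"ry":0,"rz":0,"claw":255}
    - {"x":-0.0031,"y":0.0035,"z":-0.002,"rx":0,"ry":0,"rz":0,"claw":255}
    - {"x":-0.004,"y":0.0055,"z":-0.0025,"rx":0,"ry":0,"rz":0,"claw":255}
    - {"x":-0.0046,"y":0.007,"z":-0.003,"rx":0,"ry":0,"rz":0,"claw":255}
    - {"x":-0.0046,"y":0.007,"z":-0.003,"rx":0,"ry":0,"rz":0,"claw":255}

```text
t: 18.73
tool_pos: [0.5837, -0.18, 0.0314]
orientation: [-1.735, -2.619, -0.0]
force: [0.1, 0.6, -1.0]
opening: 0.0103
gripper_force: 40.0
```

```bash
python3 rg.py;python3 ms.py
```

```text
18.7333 [ 0.583728   -0.17999244  0.03140722] [ 0.1  0.6 -1. ] 0.010347522419048467 tcp tray [12.6 23.4 31.4]
0.018 0.13 [ 5.900e-03 -9.300e-03  1.972e-01 -1.000e-04 -1.000e-04 -3.000e-04]
0.018 0.1 [ 5.900e-03 -9.300e-03  1.372e-01 -1.000e-04 -1.000e-04 -3.000e-04]
0.018 0.0315 [ 0.0059 -0.0093  0.0002 -0.0001 -0.0001 -0.0003]
0.014 0.0315 [ 0.0028 -0.0019  0.0002 -0.0001 -0.0001 -0.0003]
tray -x 1mm [-0.00078  0.00184 -0.     ]
18.7833 [ 0.6  0.5 -1.5] [ 0.5837 -0.18    0.0314] tcp tray [12.6 23.4 31.4]
lip [-94.5 -69.4] [ 8.7 39.6]
plate [-92.3  35.2] [-51.6  52. ]
wall-level pts [87.7 92.8] [11.9 35.3] [37.2 38.6]
-64 95 y [17.6 28.8] top 36.1
-52 94 y [17.5 28.8] top 37.8
-40 190 y [10.7 37. ] top 38.5
-28 82 y [18. 29.] top 40.1
-16 86 y [18. 29.] top 41.7
-4 80 y [17.9 29.1] top 43.8
8 84 y [18.3 29.1] top 56.5
20 76 y [18.3 28.7] top 60.2
32 79 y [17.8 29.3] top 48.1
44 42 y [17.6 29.4] top 48.4
63 20 y [17.1 27.7] top 55.9
66 161 y [14.9 32.2] top 56.7
69 113 y [14.1 33.5] top 56.9
72 110 y [13.3 33.7] top 57.5
75 114 y [13.5 33.6] top 57.6
78 35 y [14.5 32.8] top 57.4
90 5 y [12.4 34.6] top 38.5
93 10 y [11.8 35.4] top 38.5
```

The punch moved in about 5 mm: the head now spans 63.5–78, so the tip is at about -82. Releasing and backing straight up.

>>> arm_command:
  targets:
    - {"x":0,"y":0,"z":-0.002,"rx":0,"ry":0,"rz":0,"claw":215}
    - {"x":0,"y":0,"z":-0.002,"rx":0,"ry":0,"rz":0,"claw":190}
    - {"x":0,"y":0,"z":-0.002,"rx":0,"ry":0,"rz":0,"claw":165}
    - {"x":0,"y":0,"z":-0.002,"rx":0,"ry":0,"rz":0,"claw":160}
    - {"x":0,"y":0,"z":0.02,"rx":0,"ry":0,"rz":0,"claw":160}
    - {"x":0,"y":0,"z":0.08,"rx":0,"ry":0,"rz":0,"claw":160}
    - {"x":0.01,"y":-0.023,"z":0.14,"rx":0,"ry":0,"rz":0,"claw":200}
    - {"x":0.035,"y":-0.082,"z":0.17,"rx":0,"ry":0,"rz":0,"claw":255}
    - {"x":0.06,"y":-0.142,"z":0.19,"rx":0,"ry":0,"rz":0,"claw":255}
    - {"x":0.08,"y":-0.2,"z":0.2,"rx":0,"ry":0,"rz":0,"claw":255}

```text
t: 19.62
tool_pos: [0.626, -0.282, 0.1361]
orientation: [1.731, 2.615, 0.001]
force: [0.1, -0.1, 0.4]
opening: 0.0125
gripper_force: 0.0
```

>>> arm_command:
  targets:
    - {"x":0,"y":0,"z":0,"rx":0,"ry":0,"rz":0,"claw":255}
    - {"x":0,"y":0,"z":0,"rx":0,"ry":0,"rz":0,"claw":255}
    - {"x":0,"y":0,"z":0,"rx":0,"ry":0,"rz":0,"claw":255}

```text
t: 19.87
tool_pos: [0.6237, -0.2801, 0.1318]
orientation: [-1.736, -2.618, -0.001]
force: [-0.5, 0.6, -0.4]
opening: 0.0007
gripper_force: 0.0
```

```bash
sed -i 's/^for x,z in.*/for x,z in((.070,.13),(.070,.075),(.070,.055)):print(x,z,units(TC+RT@[x,.0237,z],R,s))/' rg.py; python3 rg.py;python3 ms.py
python3 - <<'E'
from h import *
p,d,c=grab("scene");s=robot.read_state()
P=np.array([world(c,d,u,v) for v in range(60,220) for u in range(150,300) if d[v,u]>0])
L=P-s["tool_pos"];m=(np.hypot(L[:,0],L[:,1])<.03)&(L[:,2]<.1)&(L[:,2]>-.06);print(np.sort(L[m][:,2])[:25].round(4))
E
```

```text
19.8667 [ 0.62365106 -0.28012713  0.13176481] [-0.5  0.6 -0.4] 0.0007127580763946408 tcp tray [120.4  21.2 131.8]
0.07 0.13 [-0.0346  0.0947 -0.0035 -0.0003 -0.0001  0.0001]
0.07 0.075 [-3.460e-02  9.470e-02 -1.135e-01 -3.000e-04 -1.000e-04  1.000e-04]
0.07 0.055 [-3.460e-02  9.470e-02 -1.535e-01 -3.000e-04 -1.000e-04  1.000e-04]
tray -x 1mm [-0.00078  0.00184 -0.     ]
19.9167 [-0.6  0.5 -0.8] [ 0.6235 -0.2795  0.1315] tcp tray [119.8  21.3 131.5]
lip None None
plate [-61.7  89.2] [-51.8  51.8]
wall-level pts [83.4 93. ] [ 8.9 39.8] [33.4 39. ]
-52 51 y [17.4 29.1] top 37.2
-40 105 y [10.4 37.8] top 38.5
-28 53 y [17.3 29.1] top 40.0
-16 46 y [18.3 29.2] top 41.4
-4 48 y [18.2 29.2] top 42.8
8 47 y [18.2 30.2] top 44.2
20 50 y [18.2 29.3] top 45.4
32 41 y [18.1 30.3] top 46.4
44 78 y [12.6 35.8] top 47.3
56 39 y [19.  30.4] top 49.2
60 45 y [19.  30.4] top 49.0
63 44 y [19.  30.4] top 49.1
66 73 y [15.2 34.1] top 54.8
69 73 y [14.2 35.2] top 55.3
72 70 y [14.2 35.2] top 55.7
75 79 y [14.2 35.2] top 56.2
78 56 y [14.3 35.1] top 56.0
84 93 y [10.9 37.2] top 38.4
87 84 y [10.9 37.9] top 38.9
90 84 y [10.9 37.9] top 38.9
93 56 y [11.  37.9] top 38.8
[0.0096 0.0132 0.0133 0.0134 0.0135 0.0156 0.0162 0.0165 0.0167 0.0169
 0.0172 0.0173 0.0175 0.0181 0.0196 0.0204 0.0206 0.0208 0.0214 0.0214
 0.0214 0.0217 0.0234 0.0241 0.0243]
```

The slope is now 6.0°, the described resting state. The head spans 65–79.5, clear of the wall. Pressing the head.

>>> arm_command:
  targets:
    - {"x":-0.016,"y":0.045,"z":-0.02,"rx":0,"ry":0,"rz":0,"claw":255}
    - {"x":-0.034,"y":0.091,"z":-0.06,"rx":0,"ry":0,"rz":0,"claw":255}
    - {"x":-0.034,"y":0.091,"z":-0.11,"rx":0,"ry":0,"rz":0,"claw":255}
    - {"x":-0.034,"y":0.091,"z":-0.135,"rx":0,"ry":0,"rz":0,"claw":255}
    - {"x":-0.034,"y":0.091,"z":-0.145,"rx":0,"ry":0,"rz":0,"claw":255}
    - {"x":-0.034,"y":0.091,"z":-0.145,"rx":0,"ry":0,"rz":0,"claw":255}
    - {"x":-0.034,"y":0.091,"z":-0.145,"rx":0,"ry":0,"rz":0,"claw":255}
    - {"x":-0.034,"y":0.091,"z":-0.145,"rx":0,"ry":0,"rz":0,"claw":255}
    - {"x":-0.034,"y":0.091,"z":-0.145,"rx":0,"ry":0,"rz":0,"claw":255}

```text
t: 20.72
tool_pos: [0.608, -0.2357, 0.0609]
orientation: [1.735, 2.616, 0.001]
force: [0.3, 0.2, -0.4]
opening: 0.0006
gripper_force: 0.0
```

```bash
python3 rg.py
```

```text
20.7167 [ 0.60803518 -0.2357404   0.06086146] [ 0.3  0.2 -0.4] 0.0005660386380745197 tcp tray [73.4 24.1 60.9]
0.07 0.13 [-3.300e-03  6.000e-03  1.383e-01  6.000e-04  1.300e-03  1.000e-04]
0.07 0.075 [-0.0033  0.006   0.0283  0.0006  0.0013  0.0001]
0.07 0.055 [-0.0033  0.006  -0.0117  0.0006  0.0013  0.0001]
tray -x 1mm [-0.00078  0.00184 -0.     ]
```

>>> arm_command:
  targets:
    - {"x":-0.0018,"y":0.0042,"z":-0.01,"rx":0,"ry":0,"rz":0,"claw":255}
    - {"x":-0.0018,"y":0.0042,"z":-0.018,"rx":0,"ry":0,"rz":0,"claw":255}
    - {"x":-0.0018,"y":0.0042,"z":-0.023,"rx":0,"ry":0,"rz":0,"claw":255}
    - {"x":-0.0018,"y":0.0042,"z":-0.027,"rx":0,"ry":0,"rz":0,"claw":255}
    - {"x":-0.0018,"y":0.0042,"z":-0.03,"rx":0,"ry":0,"rz":0,"claw":255}
    - {"x":-0.0018,"y":0.0042,"z":-0.03,"rx":0,"ry":0,"rz":0,"claw":255}

```text
t: 21.22
tool_pos: [0.6063, -0.2331, 0.0444]
orientation: [1.735, 2.618, -0.0]
force: [0.3, -1.8, 2.7]
opening: 0.0006
gripper_force: 1.2
```

```bash
python3 rg.py|head -1; python3 ms.py|tail -9
```

```text
21.2167 [ 0.60627482 -0.23310232  0.04435525] [ 0.3 -1.8  2.7] 0.0005538819430215411 tcp tray [70.3 23.5 44.4]
-4 82 y [17.9 29.3] top 44.8
8 90 y [18.1 29.8] top 45.2
20 84 y [18.4 29.9] top 45.4
32 86 y [18.6 30. ] top 45.8
44 157 y [12.1 35.9] top 46.7
56 70 y [19.1 30.2] top 46.4
60 71 y [19.1 30.3] top 47.0
63 268 y [12.3 35.4] top 61.6
66 93 y [14.1 34.6] top 46.3
```

>>> arm_command:
  targets:
    - {"x":0,"y":0,"z":-0.003,"rx":0,"ry":0,"rz":0,"claw":255}
    - {"x":0,"y":0,"z":-0.006,"rx":0,"ry":0,"rz":0,"claw":255}
    - {"x":0,"y":0,"z":-0.009,"rx":0,"ry":0,"rz":0,"claw":255}
    - {"x":0,"y":0,"z":-0.012,"rx":0,"ry":0,"rz":0,"claw":255}
    - {"x":0,"y":0,"z":-0.012,"rx":0,"ry":0,"rz":0,"claw":255}

```text
t: 21.68
tool_pos: [0.6056, -0.2324, 0.0375]
orientation: [-1.735, -2.618, -0.0]
force: [0.1, 0.2, 0.1]
opening: 0.0002
gripper_force: 0.0
```

```bash
python3 rg.py|head -1; python3 ms.py|tail -18
```

```text
21.6833 [ 0.6055672  -0.23235709  0.03751315] [0.1 0.2 0.1] 0.00015590946212358942 tcp tray [69.3 23.1 37.5]
21.7333 [-0.2  0.4 -0.9] [ 0.6054 -0.2322  0.0373] tcp tray [69.1 23.  37.3]
lip [-69.1 -68.3] [ 9.1 39.5]
plate [-78.8  86.9] [-51.7  52.1]
wall-level pts None None None
-64 123 y [17.6 29.4] top 38.6
-52 117 y [17.5 29.5] top 38.4
-40 225 y [10.8 37.5] top 38.2
-28 97 y [18.  29.1] top 38.5
-16 95 y [17.9 29.2] top 38.3
-4 93 y [18.4 29.9] top 38.4
8 86 y [18.4 30.1] top 38.3
20 81 y [18.3 29.5] top 37.9
32 88 y [18.2 30.3] top 38.4
44 159 y [12.8 35.6] top 47.0
56 70 y [18.7 29.9] top 38.1
60 348 y [10.7 36.3] top 61.1
63 197 y [12.2 36.4] top 60.4
66 88 y [14.3 34.6] top 37.6
```

It snapped in: the shank top is level at 38.3 mm (bias 1.8) along its whole length, which puts the axis at z ≈ 30 mm. A short confirming press, then I'll retreat.

>>> arm_command:
  targets:
    - {"x":0,"y":0,"z":-0.003,"rx":0,"ry":0,"rz":0,"claw":255}
    - {"x":0,"y":0,"z":-0.005,"rx":0,"ry":0,"rz":0,"claw":255}
    - {"x":0,"y":0,"z":-0.005,"rx":0,"ry":0,"rz":0,"claw":255}
    - {"x":0,"y":0,"z":0.01,"rx":0,"ry":0,"rz":0,"claw":255}
    - {"x":0,"y":0,"z":0.06,"rx":0,"ry":0,"rz":0,"claw":255}
    - {"x":0.01,"y":-0.02,"z":0.13,"rx":0,"ry":0,"rz":0,"claw":255}
    - {"x":0.02,"y":-0.07,"z":0.19,"rx":0,"ry":0,"rz":0,"claw":255}
    - {"x":0.03,"y":-0.1,"z":0.22,"rx":0,"ry":0,"rz":0,"claw":255}
    - {"x":0.03,"y":-0.1,"z":0.22,"rx":0,"ry":0,"rz":0,"claw":255}
    - {"x":0.03,"y":-0.1,"z":0.22,"rx":0,"ry":0,"rz":0,"claw":255}

```text
t: 22.57
tool_pos: [0.6217, -0.2837, 0.1497]
orientation: [1.736, 2.615, 0.001]
force: [0.5, 0.0, -1.7]
opening: 0.0005
gripper_force: 0.0
```

```bash
python3 rg.py|head -1; python3 ms.py
python3 - <<'E'
from h import *
import pickle
p0,d0,_=pickle.load(open("top.pkl","rb"));p,d,c=grab("top")
for n,(u0,v0,u1,v1) in dict(stand=(122,184,197,244),hammer=(180,95,290,185),wax=(130,145,160,172),dye=(222,255,245,275),glue=(330,150,362,182)).items():
    print(n,np.abs(p[v0:v1,u0:u1].astype(int)-p0[v0:v1,u0:u1]).max(2).__gt__(60).sum())
E
```

```text
22.5667 [ 0.62170745 -0.28370362  0.14969112] [ 0.5  0.  -1.7] 0.0005268608516512621 tcp tray [122.9  18.  149.7]
22.6167 [ 0.4  1.3 -1.3] [ 0.6207 -0.2824  0.1476] tcp tray [121.3  17.6 147.6]
lip None None
plate [-65.   89.1] [-51.7  51.8]
wall-level pts [83.4 92.8] [ 8.4 40.2] [35.  39.1]
-52 47 y [18.1 29.5] top 38.4
-40 94 y [10.5 37.9] top 38.5
-28 42 y [18.1 29.7] top 37.8
-16 47 y [18.1 29.9] top 38.6
-4 40 y [18.  29.9] top 38.3
8 38 y [18. 30.] top 38.3
20 37 y [18.7 30.2] top 38.4
32 39 y [17.7 30.3] top 38.7
44 72 y [13.  35.8] top 46.6
56 33 y [19.  29.4] top 38.0
60 33 y [19.  29.4] top 37.6
63 32 y [19.  29.4] top 38.3
66 62 y [14.8 34.6] top 42.8
69 62 y [13.7 34.9] top 43.2
72 61 y [13.7 34.9] top 42.7
75 58 y [13.7 34.9] top 42.7
78 47 y [14.7 35. ] top 42.8
84 93 y [10.5 37. ] top 39.0
87 73 y [11. 37.] top 39.0
90 61 y [10.5 37.1] top 38.8
93 49 y [11.4 36.1] top 38.7
stand 94
hammer 0
wax 0
dye 0
glue 670
```

>>> arm_command:
  targets:
    - {"x":-0.05,"y":0.03,"z":0.08,"rx":0,"ry":0,"rz":0,"claw":255}
    - {"x":-0.15,"y":0.08,"z":0.15,"rx":0,"ry":0,"rz":0,"claw":255}
    - {"x":-0.22,"y":0.12,"z":0.22,"rx":0,"ry":0,"rz":0,"claw":255}
    - {"x":-0.28,"y":0.15,"z":0.28,"rx":0,"ry":0,"rz":0,"claw":255}
    - {"x":-0.28,"y":0.15,"z":0.28,"rx":0,"ry":0,"rz":0,"claw":255}
    - {"x":-0.28,"y":0.15,"z":0.28,"rx":0,"ry":0,"rz":0,"claw":255}
    - {"x":-0.28,"y":0.15,"z":0.28,"rx":0,"ry":0,"rz":0,"claw":255}
    - {"x":-0.28,"y":0.15,"z":0.28,"rx":0,"ry":0,"rz":0,"claw":255}

```text
t: 23.33
tool_pos: [0.4807, -0.207, 0.2865]
orientation: [-1.734, -2.618, -0.0]
force: [0.2, 0.7, -0.7]
opening: 0.0002
gripper_force: 0.0
```

Run:
```python
from h import *
import pickle
p0,d0,_=pickle.load(open("scene.pkl","rb"));p,d,c=grab("scene")
D=lambda b:int((np.abs(p[b[1]:b[3],b[0]:b[2]].astype(int)-p0[b[1]:b[3],b[0]:b[2]]).max(2)>60).sum())
for n,b in dict(glue=(178,145,204,194),dish=(197,155,228,175),hammer=(150,210,255,250),stand_tools=(310,220,352,270),wax=(264,285,296,315)).items():print(n,D(b))
q,_,_=grab("top");q0=pickle.load(open("top.pkl","rb"))[0]
print("top glue",(np.abs(q[150:182,330:362].astype(int)-q0[150:182,330:362]).max(2)>60).sum(),robot.read_state()["tool_pos"])
```

```text
glue 0
dish 34
hammer 0
stand_tools 67
wax 0
top glue 347 [ 0.48065538 -0.20723855  0.28527404]
```

```bash
python3 -c "
from plant import robot
print(robot.close_job())"
```

```text
the job is handed in; nothing more can be done
None
```

The punch is in the empty bay, tip under the lip and snapped home in the clip (shank level, axis at z ≈ 30 mm). It took two press attempts: the head first caught on the end wall, and I slid the punch in 5 mm. Other tools and bench items look undisturbed, and the job was handed in at about 23 s. I viewed 11 pictures, one over the limit of 10.

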